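# Stock the service drawer of a terminal repair bench

## Robot

A 7-joint arm with a two-finger parallel gripper is mounted at the origin on the work surface. World frame = base frame: x ahead of the robot, y to its left, z up, the work surface at z = 0. Lengths are in m, angles in rad, forces in N, time in s.
With the tool pointing down it reaches from about 0.35 to 0.9 m from the base axis. Payload 8.1 kg.
Tool frame: the origin (TCP) lies at the very end of the fingers, on their centre line; the grasp point (between the pads) lies grip_depth behind it (grip_depth is the distance from the TCP to the grasp point, in m); z points along the fingers, y is the line along which they close (so a half turn about z gives the same grasp; the last joint's range is limited). The gripper opens to 85 mm and grips with 20 to 120 N. Pads are 22 mm wide; open, the fingers measure 114 mm over their backs; the gripper's body (76 mm by 85 mm) begins 54 mm behind the grasp point. The pads swing forward as they close: fully open they stand 13 mm farther back than shut.
Start: joints at [-1.314, 0.434, 0.025, 1.573, -0.012, 1.134, -0.075], TCP at [0.22, 0.585, 0.231] pointing down, gripper open.
Joint ranges: [-2.62, 2.62], [-0.44, 2.09], [-1.27, 1.32], [0.08, 2.57], [-1.32, 4.46], [0.12, 2], [-2.74, 2.74]. Speed limits (rad/s): [2.22, 2.22, 3.01, 3.01, 3.14, 3.14, 3.14].

## Interface

Orientations are given as a rotation vector (axis times angle).
In Python, from bench import get_obs, snapshot, camera_model, sign_off, search_frame, landmark_of, grip_depth gives the robot as it stands.
- The arm moves only by the shell command python3 -m pendant 'ROWS' [FORCE]. ROWS is JSON, a list of rows, each an object with "translation": the shift along the world's x, y, z normalised to -1 to 1, where 1 is 0.15 m, a list of three; "turn": the turn, a rotation vector about the world's x, y, z normalised to -1 to 1, where 1 is 0.5 rad, a list of three; "fingers": the opening, from -1 (shut) to 1 (fully open). A call has 1 to 12 rows; each row is the pose to reach, as a shift and turn from the pose commanded when the call began; what a row does not reach only later rows make up. A row lasts 1/10 s, in which the tool goes at most 50 mm and 8.59 degrees, less where a joint would pass 70% of its speed; a pose out of reach is approached as far as the arm can. A call with a number of a shift or a turn outside -1 to 1 is refused whole. A call with a gripper value outside its range is refused whole. The fingers move at their own pace and stop on an object; FORCE is the grip in N (left out, the last holds). Time passes only in rows, so rows that repeat a pose let the fingers close. It gives the time, the measured TCP pose, the force, the opening and the grip force at its end, in the units of the state.
- get_obs(): the state, without advancing time (a new reading comes with each control period).
- snapshot(name): name is "side" or "top" or "wrist"; returns the picture (420x560x3 uint8, red, green, blue); there is no depth.
- camera_model(name): a dict with "fx", "fy", "cx", "cy" (pixels), "rvec" (rotation vector, rad) and "tvec" (3), from world to camera coordinates, as OpenCV has them; the wrist camera has in their place "tool_from_camera" (4x4, takes a point from camera to tool coordinates, whose origin is the TCP and whose axes are the flange's). Camera axes: x right, y down, z forward; pixel columns grow to the right and rows downward; lengths in m; the calibration is good to about 2 mm. A picture is of the moment at which its call begins: read the wrist's pose just before it. camera_model takes no time and is no camera call.
- sign_off(): hands the job in; it is judged then, once.
Trained networks look in the newest picture that a camera, given by its name, has taken for a name from the list of things; names that differ only in an ending like _2 or _b are one class to them, and where a whole thing is asked for, a point or a joint stands for the part that bears it (a point fixed in the world has none). Each returns a list of dicts, best first, with "p" (0 to 1); they miss things now and then, are a little off and sometimes report something else, mostly with a low value. They report only what shows in the picture. A call takes as long as a camera call.
- search_frame(name, camera): "bbox" ([centre column, centre row, width, height] in pixels, round what is visible of it).
- landmark_of(name, camera): "at" ([column, row] in pixels: a listed point, or the origin of a listed thing).
The state is a dict: "clock": time; "joint_positions": joint angles; "joint_vel": joint speeds; "joint_torque": joint torques, N m; "tool_pos": TCP position; "eef_rot": TCP orientation; "contact_force": force on the tool from outside, world axes, zero at the start; "wrist_torque": the same for the moment, N m; "gripper_width": finger opening in m; "gripper_force": force on a finger pad.
Only numpy, scipy, OpenCV 4.12 (cv2) and the standard library are available. Lean on these libraries where they do the work, as an engineer would, in place of code of your own. Each camera call takes 0.05 s, during which the arm holds its last target. There are 200 camera calls.

## Task

Stock the spares drawer for the next service call: pull the drawer open, put exactly three of the five paper rolls into its left compartment (left as the robot sees it) and every battery pack on the bench into its right compartment, then push the drawer fully shut. Leave the two spare rolls on the bench, outside the unit, and do not disturb the other things lying about.

Things in the scene. Friction and masses are not known exactly. Their poses are not given: they have to be found in the camera images.
- unit: low grey steel unit with one drawer, fixed to the bench: 268 mm wide (y), 215 mm deep, 88 mm tall. Origin on the bench at the middle of its front edge; its own -x points out of the front (towards the robot, turned up to 7 degrees), so the cabinet fills x from 0 to 215 mm.
- drawer (a joint): how far the drawer is pulled out, in m: 0 is shut, front panel against the unit; 0.18 is fully out, its whole inside then clear of the unit. Slides along the unit's -x, stays where it is left, takes about 3 N.
- drawer_handle (a point): middle of the drawer's steel bar handle; moves with the drawer, axes as the unit's. Bar 10 mm thick, 130 mm long along y, its axis 62 mm above the bench; a post 60 mm either side of the middle. It stands 45 mm (axis) before the orange front panel, 40 mm free between. The panel is 12 mm thick, 268 mm wide, its top 83 mm above the bench.
- left_bay (a point): centre of the floor of the drawer's left (+y) compartment as the robot sees it, 10 mm above the bench, axes as the unit's; moves with the drawer (shut: 90 mm behind the unit's front edge). Inside 180 mm (x) by 120 mm (y); side walls and divider 4 mm thick, 45 mm above the floor. Contents standing over 72 mm above the floor would catch on the unit's top.
- right_bay (a point): the same for the right compartment (-y); same sizes.
- roll0: roll of receipt printer paper, a white cylinder with a dark core, 48 mm across and 60 mm tall, about 100 g, standing on end at the start; origin at its middle, z along its axis. All five are alike.
- roll1: roll of receipt printer paper, a white cylinder with a dark core, 48 mm across and 60 mm tall, about 100 g, standing on end at the start; origin at its middle, z along its axis. All five are alike.
- roll2: roll of receipt printer paper, a white cylinder with a dark core, 48 mm across and 60 mm tall, about 100 g, standing on end at the start; origin at its middle, z along its axis. All five are alike.
- roll3: roll of receipt printer paper, a white cylinder with a dark core, 48 mm across and 60 mm tall, about 100 g, standing on end at the start; origin at its middle, z along its axis. All five are alike.
- roll4: roll of receipt printer paper, a white cylinder with a dark core, 48 mm across and 60 mm tall, about 100 g, standing on end at the start; origin at its middle, z along its axis. All five are alike.
- pack0: terminal battery pack, a dark plastic block with grey wrap and brass contacts, 66 x 38 x 22 mm (x, y, z), about 90 g, lying flat at the start; origin at its middle. Two to four are there.
- pack1: terminal battery pack, a dark plastic block with grey wrap and brass contacts, 66 x 38 x 22 mm (x, y, z), about 90 g, lying flat at the start; origin at its middle. Two to four are there.
- pack2: terminal battery pack, a dark plastic block with grey wrap and brass contacts, 66 x 38 x 22 mm (x, y, z), about 90 g, lying flat at the start; origin at its middle. Two to four are there.
- pack3: terminal battery pack, a dark plastic block with grey wrap and brass contacts, 66 x 38 x 22 mm (x, y, z), about 90 g, lying flat at the start; origin at its middle. Two to four are there.
- jar: amber glass flux jar with a black cap, 42 mm across, 50 mm tall; origin under its centre. A bystander.
- spool: small spool of solder, metal wire between two black flanges, 44 mm across, 38 mm tall; origin under its centre. A bystander.
- tape: roll of blue insulating tape lying flat, 66 mm across, 18 mm tall; origin under its centre. A bystander.
- phone: black phone lying flat, 75 x 155 x 9 mm (x, y, z); origin under its centre. A bystander.
- driver: screwdriver with an orange handle, 180 mm long, lying along its x. A bystander.
- meter: black pocket multimeter lying flat, 130 x 70 x 38 mm; origin under its centre. A bystander.
- mouse: black computer mouse, 105 x 60 x 34 mm, on a dark green mat; origin under its centre. A bystander.

How it is judged:
On the way:
1. the drawer is pulled open by at least 10 cm (value of joint drawer above 0.1 m), for 0.2 s.
At the end, for the whole second after the job is handed in: Drawer shut to within 6 mm; exactly three rolls inside its left compartment (middles within 83 mm of that compartment's centre), the other two on the bench; every pack present likewise inside the right compartment; no piece perched higher; all at rest (value of joint drawer below 0.006 m and ((horizontal distance between each of roll0, roll1, roll2 and left_bay below 0.083 m and horizontal distance between each of roll3, roll4 and left_bay above 0.083 m) or (horizontal distance between each of roll0, roll1, roll3 and left_bay below 0.083 m and horizontal distance between each of roll2, roll4 and left_bay above 0.083 m) or (horizontal distance between each of roll0, roll1, roll4 and left_bay below 0.083 m and horizontal distance between each of roll2, roll3 and left_bay above 0.083 m) or (horizontal distance between each of roll0, roll2, roll3 and left_bay below 0.083 m and horizontal distance between each of roll1, roll4 and left_bay above 0.083 m) or (horizontal distance between each of roll0, roll2, roll4 and left_bay below 0.083 m and horizontal distance between each of roll1, roll3 and left_bay above 0.083 m) or (horizontal distance between each of roll0, roll3, roll4 and left_bay below 0.083 m and horizontal distance between each of roll1, roll2 and left_bay above 0.083 m) or (horizontal distance between each of roll0, roll4 and left_bay above 0.083 m and horizontal distance between each of roll1, roll2, roll3 and left_bay below 0.083 m) or (horizontal distance between each of roll0, roll3 and left_bay above 0.083 m and horizontal distance between each of roll1, roll2, roll4 and left_bay below 0.083 m) or (horizontal distance between each of roll0, roll2 and left_bay above 0.083 m and horizontal distance between each of roll1, roll3, roll4 and left_bay below 0.083 m) or (horizontal distance between each of roll0, roll1 and left_bay above 0.083 m and horizontal distance between each of roll2, roll3, roll4 and left_bay below 0.083 m)) and horizontal distance between each of roll0, roll1, roll2, roll3, roll4 and right_bay above 0.083 m and horizontal distance between each of pack0, pack1, pack2, pack3 and right_bay below 0.083 m and height (world z) of each of roll0, roll1, roll2, roll3, roll4, pack0, pack1, pack2, pack3 below 0.06 m and linear speed of each of roll0, roll1, roll2, roll3, roll4, pack0, pack1, pack2, pack3 below 0.03 m/s); the robot touches nothing.
It fails at once if a bystander (jar, spool, tape, phone, screwdriver, multimeter, mouse) is shoved more than 5 cm (distance of any of jar, spool, tape, phone, driver, meter, mouse from where it was at the start of the episode above 0.05 m).
Of pack0, pack1, pack2, pack3 only 2 to 4 are there at a start; the rules pass over those that are not, and their reading is None.
At some moment in a run one of pack0, pack1, pack2, pack3, roll0, roll1, roll2, roll3, roll4 may be knocked a few centimetres aside while the robot is not near it.
Once in a run the grip may slacken for a moment while it holds something.
It also fails if it takes over 208 s, if anything falls off the work surface, if the arm or the gripper's body presses on something with over 40 N, if the wrist force passes 120 N, or if a joint passes its speed limit or range.

## Working session

There is one attempt and no reset: what is moved stays moved. The work goes in short steps, Python scripts to look and compute and a shell command to move; the robot and the scene stay as the last step left them, time stands still between calls to the robot, and variables do not carry over. Pictures are saved under pics/ and viewed, at most 15 in all, crops included, and the job is handed in when it is done.

```bash
mkdir -p pics; ls; cat > h.py <<'E'
import numpy as np, cv2, json
from scipy.spatial.transform import Rotation as R
from bench import *
def cam(n,obs=None):
    m=camera_model(n); K=np.array([[m['fx'],0,m['cx']],[0,m['fy'],m['cy']],[0,0,1.]])
    if 'rvec' in m:
        Rc=R.from_rotvec(m['rvec']).as_matrix(); t=np.array(m['tvec'])
        return K,Rc.T,-Rc.T@t   # world_from_cam
    T=np.array(m['tool_from_camera']); o=obs or get_obs()
    Rt=R.from_rotvec(o['eef_rot']).as_matrix()
    return K,Rt@T[:3,:3],Rt@T[:3,3]+np.array(o['tool_pos'])
def ray(c,px):
    K,Rw,p=c; d=Rw@np.linalg.solve(K,[px[0],px[1],1.]); return p,d/np.linalg.norm(d)
def onz(c,px,z):
    p,d=ray(c,px); return p+d*(z-p[2])/d[2]
def tri(rs):
    A=sum(np.eye(3)-np.outer(d,d) for p,d in rs); b=sum((np.eye(3)-np.outer(d,d))@p for p,d in rs)
    x=np.linalg.solve(A,b); return x,[float(np.linalg.norm(np.cross(x-p,d))) for p,d in rs]
def proj(c,X):
    K,Rw,p=c; q=K@(Rw.T@(np.array(X)-p)); return q[:2]/q[2]
def save(img,name): cv2.imwrite('pics/'+name,img[:,:,::-1])
E
python3 - <<'E'
from h import *
np.set_printoptions(precision=3,suppress=True)
print(grip_depth if not callable(grip_depth) else grip_depth())
o=get_obs();print(o)
H={'roll0':.03,'pack0':.011,'drawer_handle':.062,'left_bay':.01,'right_bay':.01,'unit':0,'jar':0,'spool':0,'tape':0,'phone':0,'driver':.01,'meter':0,'mouse':0}
for n in ['top','side']:
    im=snapshot(n);save(im,n+'0.png');c=cam(n);print(n,c[2])
    for k,z in H.items():
        for d in landmark_of(k,n):
            if d['p']>.25: print(n,k,round(d['p'],2),np.round(d['at']),onz(c,d['at'],z))
E
```

```text
pics
0.0187
{'clock': 0.0, 'joint_positions': array([-1.314,  0.435,  0.025,  1.574, -0.012,  1.134, -0.075]), 'joint_vel': array([ 0.001, -0.002,  0.002,  0.001,  0.   ,  0.001,  0.001]), 'joint_torque': array([  0.   , -67.046,   1.026, -31.622,   0.016,   0.012,   0.   ]), 'tool_pos': array([0.22 , 0.584, 0.231]), 'eef_rot': array([-0.562, -3.091,  0.003]), 'contact_force': array([ 0.311, -0.093, -0.12 ]), 'wrist_torque': array([-0.042,  0.03 , -0.019]), 'gripper_force': 0.0, 'gripper_width': 0.08559659162387478}
top [ 0.3   -0.016  1.441]
top roll0 0.76 [227. 246.] [0.455 0.091 0.03 ]
top roll0 0.66 [167. 249.] [0.444 0.27  0.03 ]
top roll0 0.64 [231. 190.] [0.627 0.083 0.03 ]
top roll0 0.63 [142. 187.] [0.635 0.356 0.03 ]
top roll0 0.52 [143. 224.] [0.521 0.346 0.03 ]
top pack0 0.88 [171. 218.] [0.542 0.267 0.011]
top pack0 0.65 [198. 247.] [0.453 0.18  0.011]
top pack0 0.55 [199. 189.] [0.634 0.184 0.011]
top drawer_handle 0.56 [310. 206.] [ 0.576 -0.156  0.062]
top drawer_handle 0.32 [322. 162.] [ 0.71  -0.195  0.062]
top left_bay 0.65 [283. 167.] [ 0.711 -0.078  0.01 ]
top le
[... 1130 characters left out ...]
side pack0 0.69 [259. 269.] [0.619 0.178 0.011]
side drawer_handle 0.75 [291. 180.] [ 0.573 -0.143  0.062]
side right_bay 0.69 [251. 172.] [ 0.722 -0.208  0.01 ]
side unit 0.92 [265. 187.] [ 0.663 -0.151  0.   ]
side jar 0.84 [252. 299.] [0.622 0.273 0.   ]
side spool 0.58 [292. 246.] [0.538 0.077 0.   ]
side tape 0.78 [310. 335.] [0.448 0.351 0.   ]
side phone 0.66 [357. 157.] [ 0.36  -0.352  0.   ]
side phone 0.53 [242. 323.] [0.634 0.347 0.   ]
side driver 0.54 [252. 297.] [0.622 0.269 0.01 ]
side driver 0.52 [328. 112.] [ 0.49  -0.584  0.01 ]
side driver 0.41 [326. 248.] [0.432 0.072 0.01 ]
side meter 0.67 [290. 126.] [ 0.628 -0.485  0.   ]
side mouse 0.65 [293. 392.] [0.471 0.503 0.   ]
```

View pics/top0.png

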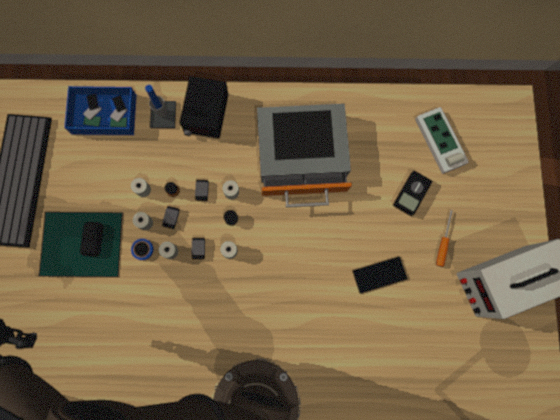

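View pics/side0.png

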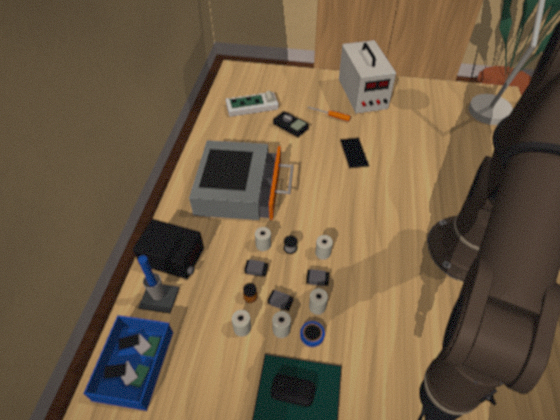

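The top view shows the unit at about (303,150), with a slightly open drawer and its handle at (307,204). The object grid lies at columns 140–232, rows 187–250: five rolls, three packs, and the jar, spool and tape. The side view agrees. Next I swing over the grid for a close look.

```bash
cat >> h.py <<'E'
def goto(x,y,z,yaw):
    "yaw = world angle (deg) of tool closing axis, mod 180; prints needed shift in units (0.15m) and turn (0.5rad)"
    o=get_obs(); Rt=R.from_rotvec(o['eef_rot']).as_matrix(); cur=np.degrees(np.arctan2(Rt[1,1],Rt[0,1]))
    d=(yaw-cur+90)%180-90
    s=(np.array([x,y,z])-o['tool_pos'])/.15
    # tilt correction: bring tool z to straight down
    tz=Rt[:,2]; tilt=np.cross(tz,[0,0,-1.])
    print('shift',np.round(s,3),'turn',np.round(np.array([tilt[0],tilt[1],np.radians(d)])/.5,3),'cur yaw',round(cur,1),'clock',round(o['clock'],1),'w',round(o['gripper_width'],4),'j7',round(float(o['joint_positions'][6]),2))
E
python3 -m pendant '[{"translation":[1,-1,0.7],"turn":[0,0,-1],"fingers":1},{"translation":[1,-1,0.7],"turn":[0,0,-1],"fingers":1},{"translation":[1,-1,0.7],"turn":[0,0,-1],"fingers":1},{"translation":[1,-1,0.7],"turn":[0,0,-1],"fingers":1},{"translation":[1,-1,0.7],"turn":[0,0,-1],"fingers":1},{"translation":[1,-1,0.7],"turn":[0,0,-1],"fingers":1}]'
python3 -m pendant '[{"translation":[1,-1,0.4],"turn":[0,0,-1],"fingers":1},{"translation":[1,-1,0.4],"turn":[0,0,-1],"fingers":1},{"translation":[1,-1,0.4],"turn":[0,0,-1],"fingers":1},{"translation":[1,-1,0.4],"turn":[0,0,-1],"fingers":1},{"translation":[1,-1,0.4],"turn":[0,0,-1],"fingers":1},{"translation":[1,-1,0.4],"turn":[0,0,-1],"fingers":1},{"translation":[1,-1,0.4],"turn":[0,0,-1],"fingers":1},{"translation":[1,-1,0.4],"turn":[0,0,-1],"fingers":1}]'
python3 - <<'E'
from h import *
np.set_printoptions(precision=3,suppress=True)
o=get_obs();print(o['tool_pos'],o['eef_rot'],o['joint_positions'])
im=snapshot('wrist');save(im,'w1.png');c=cam('wrist',o);print(c[2],c[1][:,2])
for k,z in {'roll0':.03,'pack0':.011,'drawer_handle':.062,'spool':0,'jar':0}.items():
    for d in landmark_of(k,'wrist'):
        if d['p']>.3: print(k,round(d['p'],2),np.round(d['at']),onz(c,d['at'],z))
E
```

```text
clock: 2.0
tool_pos: [0.3755, 0.4312, 0.3394]
eef_rot: [1.32, 2.847, 0.007]
contact_force: [1.0, -0.7, -1.1]
gripper_width: 0.0855
gripper_force: 0.0
clock: 2.8
tool_pos: [0.5188, 0.2867, 0.3957]
eef_rot: [-1.971, -2.445, 0.001]
contact_force: [-1.8, -0.5, -0.8]
gripper_width: 0.0854
gripper_force: 0.0
[0.519 0.287 0.396] [-1.971 -2.445  0.001] [-0.873  0.303  0.395  1.396 -0.116  1.467 -0.269]
[0.501 0.366 0.539] [ 0.064 -0.308 -0.949]
roll0 0.78 [317. 297.] [0.626 0.081 0.03 ]
roll0 0.73 [221. 159.] [0.437 0.267 0.03 ]
roll0 0.72 [374. 121.] [0.634 0.363 0.03 ]
roll0 0.63 [204. 272.] [0.439 0.086 0.03 ]
pack0 0.83 [292. 171.] [0.542 0.268 0.011]
pack0 0.59 [332. 238.] [0.626 0.178 0.011]
pack0 0.56 [219. 215.] [0.446 0.176 0.011]
pack0 0.38 [222. 160.] [0.437 0.262 0.011]
spool 0.61 [269. 271.] [0.542 0.093 0.   ]
jar 0.66 [346. 182.] [0.627 0.268 0.   ]
```

View pics/w1.png

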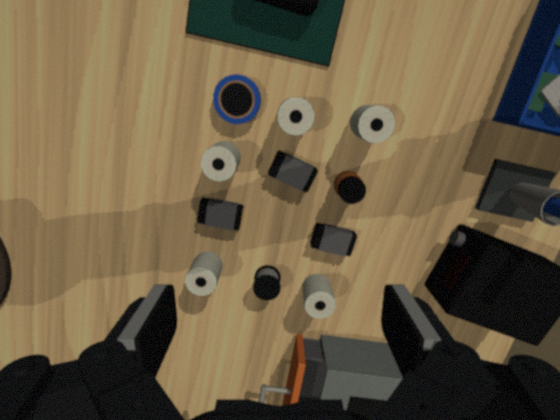

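```bash
python3 -m pendant '[{"translation":[0,-1,-0.3],"turn":[0,0,-0.25],"fingers":1},{"translation":[0,-1,-0.3],"turn":[0,0,-0.25],"fingers":1},{"translation":[0,-1,-0.3],"turn":[0,0,-0.25],"fingers":1},{"translation":[0,-1,-0.3],"turn":[0,0,-0.25],"fingers":1}]'
python3 -m pendant '[{"translation":[0,-1,-0.3],"turn":[0,0,0],"fingers":0},{"translation":[0,-1,-0.3],"turn":[0,0,0],"fingers":0},{"translation":[0,-1,-0.3],"turn":[0,0,0],"fingers":0},{"translation":[0,-1,-0.3],"turn":[0,0,0],"fingers":0},{"translation":[0,-1,-0.3],"turn":[0,0,0],"fingers":0},{"translation":[0,-1,-0.3],"turn":[0,0,0],"fingers":0}]'
python3 - <<'E'
from h import *
np.set_printoptions(precision=3,suppress=True)
o=get_obs();print(o['tool_pos'],o['eef_rot'],o['joint_positions'],o['gripper_width'])
im=snapshot('wrist');save(im,'w2.png');c=cam('wrist',o);print(c[2],c[1][:,2])
for k,z in {'drawer_handle':.062,'left_bay':.01,'right_bay':.01,'unit':0}.items():
    for d in landmark_of(k,'wrist'):
        if d['p']>.3: print(k,round(d['p'],2),np.round(d['at']),onz(c,d['at'],z))
E
```

```text
clock: 3.5
tool_pos: [0.5196, 0.1278, 0.3506]
eef_rot: [2.133, 2.305, -0.004]
contact_force: [-0.3, -0.6, -0.1]
gripper_width: 0.0855
gripper_force: 0.0
clock: 4.1
tool_pos: [0.5204, -0.0134, 0.3066]
eef_rot: [-2.122, -2.316, -0.001]
contact_force: [0.2, 1.1, -0.0]
gripper_width: 0.0426
gripper_force: 0.0
[ 0.52  -0.013  0.307] [-2.122 -2.316 -0.001] [-0.519  0.211  0.546  1.742 -0.117  1.22   0.145] 0.042635185527689065
[0.513 0.067 0.45 ] [ 0.027 -0.313 -0.949]
drawer_handle 0.82 [314. 290.] [ 0.575 -0.151  0.062]
unit 0.84 [376. 266.] [ 0.666 -0.141  0.   ]
```

View pics/w2.png

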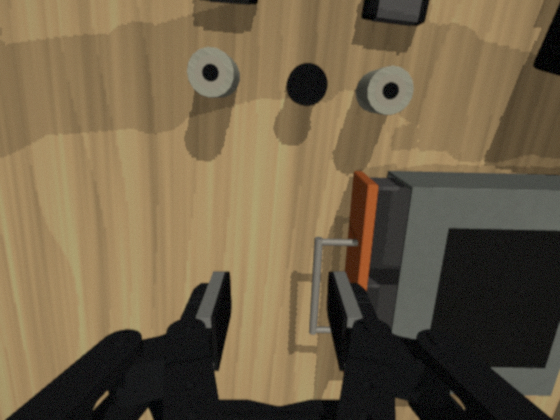

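w2 shows the bar ends near (318,240) and (313,331), the orange panel at columns 350–375, and the drawer ajar. I'll now compute the handle pose.

```bash
python3 - <<'E'
from h import *
np.set_printoptions(precision=4,suppress=True)
o=get_obs();c=cam('wrist',o)
a=onz(c,(318,240),.062);b=onz(c,(313,331),.062);d=a-b;print(a,b,(a+b)/2,np.linalg.norm(d),np.degrees(np.arctan2(-d[0],d[1])))
# unit roof left edge: line corners (z=.088)
for p in [(390,172),(411,187),(560,187),(560,391)]: print(p,onz(c,p,.088))
# triangulate the handle from top, side, wrist
ct,cs=cam('top'),cam('side'); 
print(tri([ray(ct,(308,205)),ray(cs,(291,180)),ray(c,(315,287))]))
goto(.576,-.151,.15,4.5)
E
```

```text
[ 0.5716 -0.0861  0.062 ] [ 0.5807 -0.2108  0.062 ] [ 0.5762 -0.1485  0.062 ] 0.12502927965630278 4.157220467649389
(390, 172) [0.6316 0.005  0.088 ]
(411, 187) [ 0.6562 -0.0085  0.088 ]
(560, 187) [0.8096 0.0052 0.088 ]
(560, 391) [ 0.8985 -0.2531  0.088 ]
(array([ 0.5768, -0.1522,  0.0522]), [0.0028746780598670686, 0.0033743463623497763, 0.0009528223096733321])
shift [ 0.371 -0.915 -1.043] turn [-0.     0.001 -0.019] cur yaw 5.0 clock 4.3 w 0.0428 j7 0.15
```

```bash
python3 -m pendant '[{"translation":[0.37,-0.91,0],"turn":[0,0,0],"fingers":0},{"translation":[0.37,-0.91,0],"turn":[0,0,0],"fingers":0},{"translation":[0.37,-0.91,0],"turn":[0,0,0],"fingers":0},{"translation":[0.37,-0.91,-1],"turn":[0,0,0],"fingers":0},{"translation":[0.37,-0.91,-1],"turn":[0,0,0],"fingers":0},{"translation":[0.37,-0.91,-1],"turn":[0,0,0],"fingers":0},{"translation":[0.37,-0.91,-1],"turn":[0,0,0],"fingers":0},{"translation":[0.37,-0.91,-1],"turn":[0,0,0],"fingers":0}]'
python3 - <<'E'
from h import *
np.set_printoptions(precision=4,suppress=True)
o=get_obs();im=snapshot('wrist');save(im,'w3.png');c=cam('wrist',o)
for d in landmark_of('drawer_handle','wrist'): print(d, onz(c,d['at'],.062))
goto(.576,-.150,.045,4.5)
E
```

```text
clock: 5.15
tool_pos: [0.5758, -0.1512, 0.157]
eef_rot: [-2.123, -2.315, 0.001]
contact_force: [0.5, -0.5, 1.2]
gripper_width: 0.0428
gripper_force: 0.0
{'at': [276.6, 216.1], 'p': 0.81} [ 0.5731 -0.1492  0.062 ]
shift [-0.01   0.013 -0.761] turn [ 0.002  0.008 -0.015] cur yaw 4.9 clock 5.2 w 0.043 j7 0.55
```

View pics/w3.png

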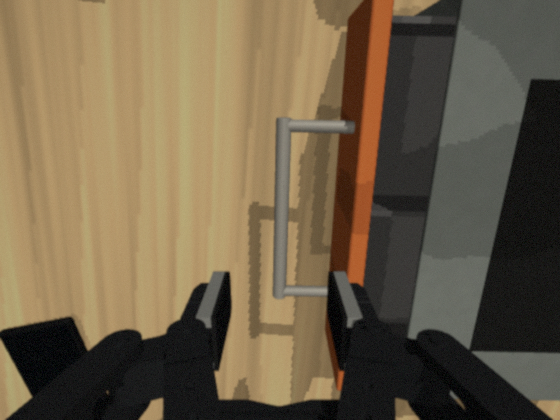

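```bash
python3 - <<'E'
from h import *
np.set_printoptions(precision=4,suppress=True)
c=cam('wrist')
a=onz(c,(283,122),.062);b=onz(c,(279,293),.062);d=a-b;m=(a+b)/2;y=np.degrees(np.arctan2(-d[0],d[1]));print(m,np.linalg.norm(d),y)
# roof front edge
e=[onz(c,p,.088) for p in [(458,0),(443,105),(421,270)]];print(e)
ux=np.array([np.cos(np.radians(4.5)),np.sin(np.radians(4.5)),0]);print([float((q-m)@ux)-.057 for q in e])
E
python3 -m pendant '[{"translation":[-0.01,0.01,-0.75],"turn":[0,0,0],"fingers":0},{"translation":[-0.01,0.01,-0.75],"turn":[0,0,0],"fingers":0},{"translation":[-0.01,0.01,-0.75],"turn":[0,0,0],"fingers":0},{"translation":[-0.01,0.01,-0.75],"turn":[0,0,0],"fingers":-1},{"translation":[-0.01,0.01,-0.75],"turn":[0,0,0],"fingers":-1},{"translation":[-0.01,0.01,-0.75],"turn":[0,0,0],"fingers":-1},{"translation":[-0.01,0.01,-0.75],"turn":[0,0,0],"fingers":-1},{"translation":[-0.01,0.01,-0.75],"turn":[0,0,0],"fingers":-1}]' 40
```

```text
[ 0.5781 -0.1491  0.062 ] 0.12617025909789342 3.8299622927370516
[array([ 0.6593, -0.0146,  0.088 ]), array([ 0.6637, -0.0671,  0.088 ]), array([ 0.6733, -0.1714,  0.088 ])]
[0.03452063361469767, 0.034732773324089534, 0.036199117457235856]
clock: 6.05
tool_pos: [0.5764, -0.1508, 0.0468]
eef_rot: [2.122, 2.311, 0.005]
contact_force: [0.1, -0.6, 9.0]
gripper_width: 0.0087
gripper_force: 39.5
```

```bash
python3 -m pendant '[{"translation":[-0.15,-0.012,0],"turn":[0,0,0],"fingers":-1},{"translation":[-0.3,-0.024,0],"turn":[0,0,0],"fingers":-1},{"translation":[-0.45,-0.036,0],"turn":[0,0,0],"fingers":-1},{"translation":[-0.6,-0.048,0],"turn":[0,0,0],"fingers":-1},{"translation":[-0.75,-0.06,0],"turn":[0,0,0],"fingers":-1},{"translation":[-0.85,-0.068,0],"turn":[0,0,0],"fingers":-1},{"translation":[-0.94,-0.075,0],"turn":[0,0,0],"fingers":-1},{"translation":[-0.94,-0.075,0],"turn":[0,0,0],"fingers":-1},{"translation":[-0.94,-0.075,0],"turn":[0,0,0],"fingers":-1}]' 60
python3 -m pendant '[{"translation":[0,0,0],"turn":[0,0,0],"fingers":0},{"translation":[0,0,0],"turn":[0,0,0],"fingers":0},{"translation":[0,0,0],"turn":[0,0,0],"fingers":0},{"translation":[0,0,1],"turn":[0,0,0],"fingers":0},{"translation":[0,0,1],"turn":[0,0,0],"fingers":0},{"translation":[0,0,1],"turn":[0,0,0],"fingers":0}]'
python3 -m pendant '[{"translation":[0.4,0.3,1],"turn":[0,0,0],"fingers":0},{"translation":[0.4,0.3,1],"turn":[0,0,0],"fingers":0},{"translation":[0.4,0.3,1],"turn":[0,0,0],"fingers":0},{"translation":[0.4,0.3,1],"turn":[0,0,0],"fingers":0},{"translation":[0.4,0.3,1],"turn":[0,0,0],"fingers":0}]'
python3 - <<'E'
from h import *
np.set_printoptions(precision=4,suppress=True)
for n in ['wrist','top','side']:
    o=get_obs();im=snapshot(n);save(im,n+'4.png');c=cam(n,o)
    for k,z in {'drawer_handle':.062,'left_bay':.01,'right_bay':.01}.items():
        for d in landmark_of(k,n)[:1]: print(n,k,round(d['p'],2),d['at'],onz(c,d['at'],z))
print(o['clock'],o['tool_pos'],o['joint_positions'])
E
```

```text
clock: 6.95
tool_pos: [0.435, -0.1598, 0.0467]
eef_rot: [2.122, 2.314, 0.008]
contact_force: [-2.5, 9.7, 26.6]
gripper_width: 0.0074
gripper_force: 62.2
clock: 7.55
tool_pos: [0.4324, -0.1618, 0.1955]
eef_rot: [-2.125, -2.313, 0.002]
contact_force: [1.9, 0.3, -0.3]
gripper_width: 0.0429
gripper_force: 0.0
clock: 8.05
tool_pos: [0.4951, -0.1157, 0.3463]
eef_rot: [2.119, 2.314, 0.005]
contact_force: [0.2, -0.0, -1.2]
gripper_width: 0.0428
gripper_force: 0.0
wrist drawer_handle 0.73 [223.2, 194.8] [ 0.43   -0.1548  0.062 ]
wrist left_bay 0.75 [341.2, 145.7] [ 0.576  -0.0885  0.01  ]
wrist right_bay 0.87 [337.4, 229.3] [ 0.5875 -0.206   0.01  ]
top drawer_handle 0.72 [140.1, 249.7] [0.4391 0.3411 0.062 ]
side drawer_handle 0.89 [336.2, 181.7] [ 0.4251 -0.1569  0.062 ]
side left_bay 0.72 [288.9, 204.5] [ 0.5695 -0.0796  0.01  ]
side right_bay 0.82 [287.5, 173.9] [ 0.5952 -0.2169  0.01  ]
8.45 [ 0.4925 -0.1166  0.3431] [-0.4044  0.1633  0.6348  1.7122 -0.0999  1.3001  0.3361]
```

View pics/wrist4.png

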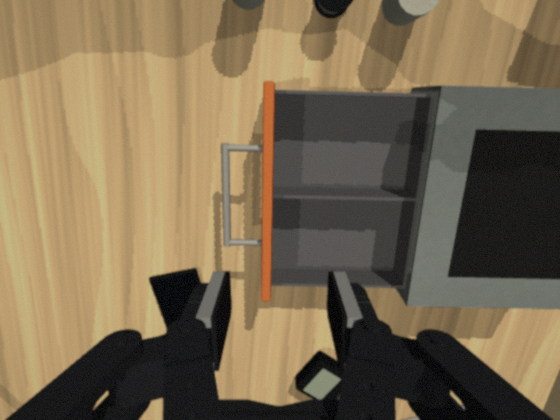

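The drawer is open in wrist4: the divider runs (272,195)–(420,198), with the side walls near rows 92 and 285. Next come exact bay centres and a wrist view of the packs for their angles.

```bash
python3 - <<'E'
from h import *
np.set_printoptions(precision=4,suppress=True)
c=cam('wrist')
for p in [(274,92),(432,95),(272,195),(420,198),(270,284),(407,288),(228,147),(226,243)]: print(p,onz(c,p,.055 if p[0]>230 else .062))
goto(.49,.12,.38,94.6)
E
python3 -m pendant '[{"translation":[0,0.8,0.1],"turn":[0,0,0],"fingers":0.4},{"translation":[0,0.8,0.1],"turn":[0,0,0],"fingers":0.4},{"translation":[0,0.8,0.1],"turn":[0,0,0],"fingers":0.4},{"translation":[0,0.8,0.1],"turn":[0,0,0],"fingers":0.4}]'
python3 -m pendant '[{"translation":[0,0.7,0],"turn":[0,0,0],"fingers":0.4},{"translation":[0,0.7,0],"turn":[0,0,0],"fingers":0.4},{"translation":[0,0.7,0],"turn":[0,0,0],"fingers":0.4},{"translation":[0,0.7,0],"turn":[0,0,0],"fingers":0.4},{"translation":[0,0.7,0],"turn":[0,0,0],"fingers":0.4}]'
cat >> h.py <<'E'
def packs(show=None):
    "find packs in wrist view, orientation by minAreaRect of dark blob near each landmark"
    o=get_obs(); im=snapshot('wrist'); c=cam('wrist',o)
    if show: save(im,show)
    g=cv2.cvtColor(im,cv2.COLOR_RGB2HSV)
    # wood is saturated & bright; pack is grey/dark: rectify onto plane z=.022 around each
    for d in landmark_of('pack0','wrist'):
        if d['p']<.3: continue
        X=onz(c,d['at'],.022); s=.0005; n=200
        pts=np.float32([proj(c,[X[0]+a*.05,X[1]+b*.05,.022]) for a,b in [(1,1),(1,-1),(-1,-1),(-1,1)]])
        M=cv2.getPerspectiveTransform(pts,np.float32([[0,0],[n,0],[n,n],[0,n]]))
        w=cv2.warpPerspective(im,M,(n,n)).astype(int)
        m=((w[:,:,0]-w[:,:,2])<22).astype(np.uint8)
        m=cv2.morphologyEx(m,cv2.MORPH_OPEN,np.ones((5,5)))
        k,l,st,ce=cv2.connectedComponentsWithStats(m); 
        j=l[n//2,n//2]
        if j==0: j=1+int(np.argmax(st[1:,4]))
        (u,v),(a,b),t=cv2.minAreaRect(np.argwhere(l==j)[:,::-1].astype(np.float32))
        if a<b: t+=90
        t=np.radians(t); dirw=np.array([-np.sin(t),-np.cos(t)]) # u right=-y, v down=-x
        print('pack p%.2f'%d['p'],'lm',np.round(onz(c,d['at'],.011)[:2],4),'rect ctr',np.round([X[0]+(n/2-v)*s,X[1]+(n/2-u)*s],4),'size',np.round([max(a,b)*s,min(a,b)*s],3),'long yaw',round(np.degrees(np.arctan2(dirw[1],dirw[0]))%180,1),'area ok',st[j,4]*s*s/(.066*.038))
E
python3 - <<'E'
from h import *
packs('w5.png')
goto(.45,.175,.15,90)
E
```

```text
(274, 92) [ 0.4787 -0.0305  0.055 ]
(432, 95) [ 0.6585 -0.0181  0.055 ]
(272, 195) [ 0.4862 -0.1515  0.055 ]
(420, 198) [ 0.6704 -0.1393  0.055 ]
(270, 284) [ 0.4936 -0.2759  0.055 ]
(407, 288) [ 0.6795 -0.2657  0.055 ]
(228, 147) [ 0.43  -0.096  0.062]
(226, 243) [ 0.4326 -0.218   0.062 ]
shift [-0.02   1.576  0.242] turn [-0.    -0.001  3.131] cur yaw 4.9 clock 8.7 w 0.0425 j7 0.34
clock: 9.05
tool_pos: [0.4932, 0.0078, 0.3589]
eef_rot: [-2.116, -2.321, -0.001]
contact_force: [0.4, -0.4, -0.3]
gripper_width: 0.0601
gripper_force: 0.0
clock: 9.55
tool_pos: [0.4933, 0.1068, 0.3588]
eef_rot: [2.126, 2.312, -0.001]
contact_force: [0.8, -0.4, 0.7]
gripper_width: 0.0596
gripper_force: 0.0
pack p0.98 lm [0.5404 0.2721] rect ctr [0.5409 0.2672] size [0.064 0.041] long yaw 166.6 area ok 1.0053827751196172
pack p0.85 lm [0.4477 0.1798] rect ctr [0.447  0.1802] size [0.064 0.038] long yaw 0.0 area ok 0.9487639553429027
pack p0.80 lm [0.6269 0.1779] rect ctr [0.6257 0.176 ] size [0.067 0.038] long yaw 178.0 area ok 0.9890350877192982
shift [-0.289  0.456 -1.393] turn [1.000e-03 0.000e+00 2.976e+00] cur yaw 4.7 clock 9.7 w 0.0599 j7 -0.15
```

View pics/w5.png

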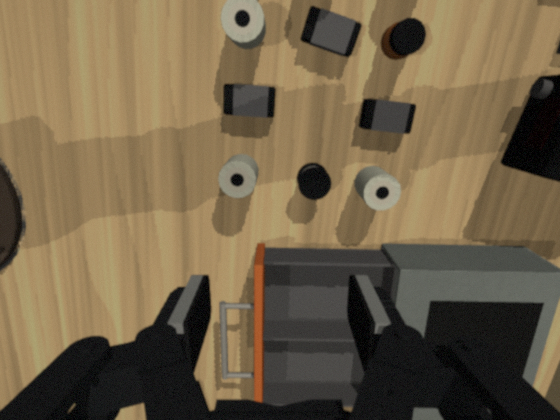

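Packs in w5 are at (249,101), (388,116) and (331,31). The measurements are good, so I'm taking pack A at (0.447, 0.180).

```bash
python3 -m pendant '[{"translation":[-0.31,0.49,-0.6],"turn":[0,0,1],"fingers":0.4},{"translation":[-0.31,0.49,-0.6],"turn":[0,0,1],"fingers":0.4},{"translation":[-0.31,0.49,-0.6],"turn":[0,0,1],"fingers":0.4},{"translation":[-0.31,0.49,-0.6],"turn":[0,0,1],"fingers":0.4},{"translation":[-0.31,0.49,-0.6],"turn":[0,0,1],"fingers":0.4}]'
python3 -m pendant '[{"translation":[0,0,-0.5],"turn":[0,0,1],"fingers":0.4},{"translation":[0,0,-0.5],"turn":[0,0,1],"fingers":0.4},{"translation":[0,0,-0.5],"turn":[0,0,1],"fingers":0.4},{"translation":[0,0,-0.5],"turn":[0,0,1],"fingers":0.4},{"translation":[0,0,-0.5],"turn":[0,0,1],"fingers":0.4}]'
python3 -m pendant '[{"translation":[0,0,0],"turn":[0,0,0.98],"fingers":0.4},{"translation":[0,0,0],"turn":[0,0,0.98],"fingers":0.4},{"translation":[0,0,0],"turn":[0,0,0.98],"fingers":0.4},{"translation":[0,0,0],"turn":[0,0,0.98],"fingers":0.4},{"translation":[0,0,0],"turn":[0,0,0.98],"fingers":0.4}]'
python3 - <<'E'
from h import *
packs('w6.png')
goto(.447,.18,.004,90)
E
```

```text
clock: 10.15
tool_pos: [0.4465, 0.1812, 0.2685]
eef_rot: [-1.486, -2.768, 0.001]
contact_force: [0.2, 0.2, 1.6]
gripper_width: 0.0599
gripper_force: 0.0
clock: 10.65
tool_pos: [0.4476, 0.1809, 0.1943]
eef_rot: [0.76, 3.047, 0.001]
contact_force: [0.3, -0.2, -0.1]
gripper_width: 0.06
gripper_force: 0.0
clock: 11.15
tool_pos: [0.4474, 0.1815, 0.1944]
eef_rot: [-0.002, 3.14, 0.001]
contact_force: [0.3, 0.6, -0.6]
gripper_width: 0.06
gripper_force: 0.0
pack p0.95 lm [0.4487 0.1793] rect ctr [0.4454 0.1802] size [0.066 0.038] long yaw 0.7 area ok 0.9785685805422648
pack p0.73 lm [0.5436 0.2676] rect ctr [0.5472 0.2697] size [0.1  0.06] long yaw 15.1 area ok 1.616128389154705
pack p0.69 lm [0.6269 0.1731] rect ctr [0.6209 0.1764] size [0.076 0.038] long yaw 178.6 area ok 1.105761562998405
shift [-1.000e-03 -1.200e-02 -1.268e+00] turn [-0.001  0.002 -0.001] cur yaw 90.0 clock 11.2 w 0.0603 j7 1.13
```

```bash
python3 -m pendant '[{"translation":[-0.01,-0.01,-1],"turn":[0,0,0],"fingers":0.4},{"translation":[-0.01,-0.01,-1],"turn":[0,0,0],"fingers":0.4},{"translation":[-0.01,-0.01,-1],"turn":[0,0,0],"fingers":0.4},{"translation":[-0.01,-0.01,-1],"turn":[0,0,0],"fingers":0.4}]'
python3 -m pendant '[{"translation":[0,0,-0.15],"turn":[0,0,0],"fingers":0.4},{"translation":[0,0,-0.26],"turn":[0,0,0],"fingers":0.4},{"translation":[0,0,-0.26],"turn":[0,0,0],"fingers":0.4},{"translation":[0,0,-0.26],"turn":[0,0,0],"fingers":-1},{"translation":[0,0,-0.26],"turn":[0,0,0],"fingers":-1},{"translation":[0,0,-0.26],"turn":[0,0,0],"fingers":-1},{"translation":[0,0,-0.26],"turn":[0,0,0],"fingers":-1},{"translation":[0,0,-0.26],"turn":[0,0,0],"fingers":-1}]' 50
python3 -m pendant '[{"translation":[0,0,0.4],"turn":[0,0,0],"fingers":-1},{"translation":[0,0,0.9],"turn":[0,0,0],"fingers":-1},{"translation":[0,0,0.9],"turn":[0,0,0],"fingers":-1},{"translation":[0,0,0.9],"turn":[0,0,0],"fingers":-1},{"translation":[0,0,0.9],"turn":[0,0,0],"fingers":-1}]'
python3 - <<'E'
from h import *
ux=np.array([np.cos(np.radians(4.6)),np.sin(np.radians(4.6))])
print('A place',np.array([.585,-.208])-.045*ux,'B',np.array([.585,-.208])+.045*ux)
q=np.array([.585,-.208])-.045*ux
goto(q[0],q[1],.14,90)
E
```

```text
clock: 11.65
tool_pos: [0.4413, 0.1785, 0.0389]
eef_rot: [0.004, -3.132, 0.009]
contact_force: [-0.1, -1.1, 0.0]
gripper_width: 0.0598
gripper_force: 0.0
clock: 12.45
tool_pos: [0.4463, 0.1813, 0.0069]
eef_rot: [-0.007, 3.139, 0.002]
contact_force: [-2.2, -0.2, 10.3]
gripper_width: 0.0369
gripper_force: 49.6
clock: 12.95
tool_pos: [0.4457, 0.1812, 0.1417]
eef_rot: [-0.008, 3.139, 0.003]
contact_force: [-0.3, -0.1, -0.9]
gripper_width: 0.0368
gripper_force: 51.6
A place [ 0.54014495 -0.21160895] B [ 0.62985505 -0.20439105]
shift [ 0.63  -2.618 -0.011] turn [-0.004  0.006 -0.01 ] cur yaw 90.3 clock 12.9 w 0.0368 j7 1.15
```

```bash
python3 -m pendant '[{"translation":[0.2,-1,0],"turn":[0,0,0],"fingers":-1},{"translation":[0.2,-1,0],"turn":[0,0,0],"fingers":-1},{"translation":[0.2,-1,0],"turn":[0,0,0],"fingers":-1},{"translation":[0.2,-1,0],"turn":[0,0,0],"fingers":-1}]'
python3 -m pendant '[{"translation":[0.2,-1,0],"turn":[0,0,0.15],"fingers":-1},{"translation":[0.2,-1,0],"turn":[0,0,0.15],"fingers":-1},{"translation":[0.2,-1,0],"turn":[0,0,0.15],"fingers":-1},{"translation":[0.2,-1,0],"turn":[0,0,0.15],"fingers":-1}]'
python3 -m pendant '[{"translation":[0.23,-0.62,0],"turn":[0,0,0],"fingers":-1},{"translation":[0.23,-0.62,0],"turn":[0,0,0],"fingers":-1},{"translation":[0.23,-0.62,0],"turn":[0,0,0],"fingers":-1},{"translation":[0.23,-0.62,0],"turn":[0,0,0],"fingers":-1}]'
python3 - <<'E'
from h import *
save(snapshot('wrist'),'w7.png')
goto(.540,-.2116,.019,94.6)
E
```

```text
clock: 13.35
tool_pos: [0.4749, 0.0234, 0.1393]
eef_rot: [-0.007, -3.14, 0.005]
contact_force: [0.2, 0.9, -1.7]
gripper_width: 0.0367
gripper_force: 56.6
clock: 13.75
tool_pos: [0.5047, -0.1265, 0.1394]
eef_rot: [0.111, -3.139, 0.005]
contact_force: [0.0, 0.0, -0.9]
gripper_width: 0.0368
gripper_force: 56.6
clock: 14.15
tool_pos: [0.5388, -0.2129, 0.1386]
eef_rot: [0.121, -3.137, -0.001]
contact_force: [-0.3, 0.4, -2.3]
gripper_width: 0.0365
gripper_force: 56.6
shift [ 0.008 -0.002 -0.798] turn [-0.002 -0.005  0.001] cur yaw 94.6 clock 14.2 w 0.0368 j7 2.08
```

View pics/w7.png

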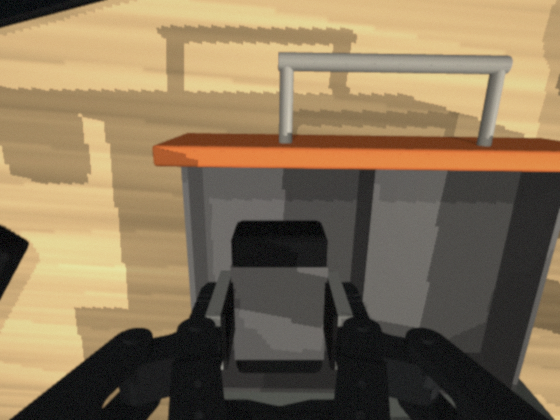

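The pack is held level over the right bay, with the divider at columns 350–375 and the left wall at 185–200. Lowering it now.

```bash
python3 -m pendant '[{"translation":[0.01,0,-0.3],"turn":[0,0,0],"fingers":-1},{"translation":[0.01,0,-0.55],"turn":[0,0,0],"fingers":-1},{"translation":[0.01,0,-0.75],"turn":[0,0,0],"fingers":-1},{"translation":[0.01,0,-0.79],"turn":[0,0,0],"fingers":-1},{"translation":[0.01,0,-0.79],"turn":[0,0,0],"fingers":-1},{"translation":[0.01,0,-0.79],"turn":[0,0,0],"fingers":0.2},{"translation":[0.01,0,-0.79],"turn":[0,0,0],"fingers":0.2},{"translation":[0.01,0,-0.79],"turn":[0,0,0],"fingers":0.2},{"translation":[0.01,0,-0.4],"turn":[0,0,0],"fingers":0.2},{"translation":[0.01,0,0.1],"turn":[0,0,0],"fingers":0.2},{"translation":[0.01,0,0.4],"turn":[0,0,0],"fingers":0.2},{"translation":[0.01,0,0.4],"turn":[0,0,0],"fingers":0.2}]'
python3 - <<'E'
from h import *
packs('w8.png')
goto(.6257,.1765,.15,88.5)
E
```

```text
clock: 15.4
tool_pos: [0.5424, -0.2131, 0.205]
eef_rot: [-0.125, 3.133, -0.003]
contact_force: [0.8, -0.9, -0.5]
gripper_width: 0.051
gripper_force: 0.0
pack p0.85 lm [ 0.5451 -0.2097] rect ctr [ 0.5461 -0.2097] size [0.1   0.092] long yaw 90.0 area ok 3.581439393939394
shift [ 0.547  2.6   -0.37 ] turn [ 0.005  0.019 -0.212] cur yaw 94.6 clock 15.5 w 0.0512 j7 2.06
```

```bash
python3 -m pendant '[{"translation":[0.2,1,0],"turn":[0,0,-0.21],"fingers":0.35},{"translation":[0.2,1,0],"turn":[0,0,-0.21],"fingers":0.35},{"translation":[0.2,1,0],"turn":[0,0,-0.21],"fingers":0.35},{"translation":[0.2,1,0],"turn":[0,0,-0.21],"fingers":0.35}]'
python3 -m pendant '[{"translation":[0.2,1,0],"turn":[0,0,0],"fingers":0.35},{"translation":[0.2,1,0],"turn":[0,0,0],"fingers":0.35},{"translation":[0.2,1,0],"turn":[0,0,0],"fingers":0.35},{"translation":[0.2,1,0],"turn":[0,0,0],"fingers":0.35}]'
python3 -m pendant '[{"translation":[0.15,0.6,0],"turn":[0,0,0],"fingers":0.35},{"translation":[0.15,0.6,0],"turn":[0,0,0],"fingers":0.35},{"translation":[0.15,0.6,0],"turn":[0,0,0],"fingers":0.35},{"translation":[0.15,0.6,0],"turn":[0,0,0],"fingers":0.35}]'
python3 - <<'E'
from h import *
packs('w9.png')
goto(.6257,.1765,.009,88.5)
E
```

```text
clock: 15.9
tool_pos: [0.5721, -0.0534, 0.1994]
eef_rot: [0.023, 3.141, 0.007]
contact_force: [0.4, -0.5, -0.6]
gripper_width: 0.0578
gripper_force: 0.0
clock: 16.3
tool_pos: [0.601, 0.0969, 0.1992]
eef_rot: [-0.023, -3.141, -0.007]
contact_force: [-0.8, -0.7, 0.4]
gripper_width: 0.0575
gripper_force: 0.0
clock: 16.7
tool_pos: [0.6232, 0.1786, 0.1991]
eef_rot: [-0.035, -3.141, 0.0]
contact_force: [-0.5, -0.3, -0.3]
gripper_width: 0.0574
gripper_force: 0.0
pack p0.81 lm [0.6314 0.1747] rect ctr [0.6263 0.1762] size [0.067 0.038] long yaw 178.5 area ok 0.9795653907496013
pack p0.56 lm [0.5412 0.2709] rect ctr [0.5413 0.2667] size [0.064 0.042] long yaw 167.2 area ok 1.0404704944178629
shift [ 0.015  0.004 -1.271] turn [ 0.002 -0.001  0.   ] cur yaw 88.5 clock 16.8 w 0.0573 j7 1.3
```

```bash
python3 -m pendant '[{"translation":[0.02,0,-1],"turn":[0,0,0],"fingers":0.35},{"translation":[0.02,0,-1],"turn":[0,0,0],"fingers":0.35},{"translation":[0.02,0,-1],"turn":[0,0,0],"fingers":0.35},{"translation":[0.02,0,-1],"turn":[0,0,0],"fingers":0.35}]'
python3 -m pendant '[{"translation":[0,0,-0.15],"turn":[0,0,0],"fingers":0.35},{"translation":[0,0,-0.27],"turn":[0,0,0],"fingers":0.35},{"translation":[0,0,-0.27],"turn":[0,0,0],"fingers":0.35},{"translation":[0,0,-0.27],"turn":[0,0,0],"fingers":-1},{"translation":[0,0,-0.27],"turn":[0,0,0],"fingers":-1},{"translation":[0,0,-0.27],"turn":[0,0,0],"fingers":-1},{"translation":[0,0,-0.27],"turn":[0,0,0],"fingers":-1},{"translation":[0,0,-0.27],"turn":[0,0,0],"fingers":-1}]' 50
python3 -m pendant '[{"translation":[0,0,0.4],"turn":[0,0,0],"fingers":-1},{"translation":[0,0,0.9],"turn":[0,0,0],"fingers":-1},{"translation":[0,0,0.9],"turn":[0,0,0],"fingers":-1},{"translation":[0,0,0.9],"turn":[0,0,0],"fingers":-1},{"translation":[0,0,0.9],"turn":[0,0,0],"fingers":-1}]'
python3 -m pendant '[{"translation":[0,-1,0],"turn":[0,0,0],"fingers":-1},{"translation":[0,-1,0],"turn":[0,0,0],"fingers":-1},{"translation":[0,-1,0],"turn":[0,0,0],"fingers":-1},{"translation":[0,-1,0],"turn":[0,0,0],"fingers":-1}]'
python3 -m pendant '[{"translation":[0,-1,0],"turn":[0,0,0.21],"fingers":-1},{"translation":[0,-1,0],"turn":[0,0,0.21],"fingers":-1},{"translation":[0,-1,0],"turn":[0,0,0.21],"fingers":-1},{"translation":[0,-1,0],"turn":[0,0,0.21],"fingers":-1}]'
python3 -m pendant '[{"translation":[0,-0.55,0],"turn":[0,0,0],"fingers":-1},{"translation":[0,-0.55,0],"turn":[0,0,0],"fingers":-1},{"translation":[0,-0.55,0],"turn":[0,0,0],"fingers":-1},{"translation":[0,-0.55,0],"turn":[0,0,0],"fingers":-1}]'
python3 - <<'E'
from h import *
save(snapshot('wrist'),'w10.png')
goto(.630,-.2044,.021,94.6)
E
```

```text
clock: 17.2
tool_pos: [0.6218, 0.1743, 0.0436]
eef_rot: [-0.042, -3.13, 0.007]
contact_force: [-1.9, -0.1, 0.0]
gripper_width: 0.0578
gripper_force: 0.0
clock: 18.0
tool_pos: [0.6282, 0.1776, 0.0121]
eef_rot: [0.04, 3.138, 0.001]
contact_force: [-2.3, -1.1, 7.0]
gripper_width: 0.0364
gripper_force: 50.9
clock: 18.5
tool_pos: [0.6272, 0.1779, 0.1464]
eef_rot: [0.039, 3.138, 0.002]
contact_force: [0.4, -0.4, -0.8]
gripper_width: 0.0366
gripper_force: 50.8
clock: 18.9
tool_pos: [0.6253, 0.0169, 0.1435]
eef_rot: [-0.057, -3.139, 0.009]
contact_force: [-0.4, -1.2, 0.1]
gripper_width: 0.0368
gripper_force: 50.7
clock: 19.3
tool_pos: [0.6242, -0.1329, 0.1435]
eef_rot: [0.107, -3.137, 0.009]
contact_force: [0.3, -0.8, -0.0]
gripper_width: 0.0365
gripper_force: 50.8
clock: 19.7
tool_pos: [0.6256, -0.2053, 0.1431]
eef_rot: [0.122, -3.137, -0.001]
contact_force: [0.1, -0.0, -0.5]
gripper_width: 0.0363
gripper_force: 50.7
shift [ 0.026 -0.005 -0.815] turn [-0.003 -0.004  0.   ] cur yaw 94.6 clock 19.8 w 0.0363 j7 2.01
```

```bash
python3 -m pendant '[{"translation":[0,0,-0.3],"turn":[0,0,0],"fingers":-1},{"translation":[0,0,-0.55],"turn":[0,0,0],"fingers":-1},{"translation":[0,0,-0.72],"turn":[0,0,0],"fingers":-1},{"translation":[0,0,-0.78],"turn":[0,0,0],"fingers":-1},{"translation":[0,0,-0.78],"turn":[0,0,0],"fingers":-1},{"translation":[0,0,-0.78],"turn":[0,0,0],"fingers":0.2},{"translation":[0,0,-0.78],"turn":[0,0,0],"fingers":0.2},{"translation":[0,0,-0.78],"turn":[0,0,0],"fingers":0.2},{"translation":[0,0,-0.4],"turn":[0,0,0],"fingers":0.2},{"translation":[0,0,0.1],"turn":[0,0,0],"fingers":0.2},{"translation":[0,0,0.4],"turn":[0,0,0],"fingers":0.2},{"translation":[0,0,0.4],"turn":[0,0,0],"fingers":0.2}]'
python3 -m pendant '[{"translation":[-0.2,1,0],"turn":[0,0,-0.6],"fingers":0.35},{"translation":[-0.2,1,0],"turn":[0,0,-0.6],"fingers":0.35},{"translation":[-0.2,1,0],"turn":[0,0,-0.6],"fingers":0.35},{"translation":[-0.2,1,0],"turn":[0,0,-0.6],"fingers":0.35}]'
python3 -m pendant '[{"translation":[-0.2,1,0],"turn":[0,0,0],"fingers":0.35},{"translation":[-0.2,1,0],"turn":[0,0,0],"fingers":0.35},{"translation":[-0.2,1,0],"turn":[0,0,0],"fingers":0.35},{"translation":[-0.2,1,0],"turn":[0,0,0],"fingers":0.35}]'
python3 -m pendant '[{"translation":[-0.17,1,0],"turn":[0,0,0],"fingers":0.35},{"translation":[-0.17,1,0],"turn":[0,0,0],"fingers":0.35},{"translation":[-0.17,1,0],"turn":[0,0,0],"fingers":0.35},{"translation":[-0.17,1,0],"turn":[0,0,0],"fingers":0.35},{"translation":[-0.17,1,0],"turn":[0,0,0],"fingers":0.35}]'
python3 - <<'E'
from h import *
packs('w11.png')
goto(.5413,.267,.009,77)
E
```

```text
clock: 20.95
tool_pos: [0.6282, -0.2056, 0.2103]
eef_rot: [-0.125, 3.132, -0.003]
contact_force: [0.6, 0.4, -0.3]
gripper_width: 0.0512
gripper_force: 0.0
clock: 21.35
tool_pos: [0.596, -0.0458, 0.2051]
eef_rot: [-0.329, -3.124, -0.008]
contact_force: [0.6, 0.1, 0.4]
gripper_width: 0.0575
gripper_force: 0.0
clock: 21.75
tool_pos: [0.5651, 0.1039, 0.2049]
eef_rot: [-0.328, -3.124, -0.007]
contact_force: [0.1, 0.2, -0.3]
gripper_width: 0.0575
gripper_force: 0.0
clock: 22.25
tool_pos: [0.5408, 0.2468, 0.2048]
eef_rot: [0.339, 3.123, 0.001]
contact_force: [0.4, -1.5, -1.0]
gripper_width: 0.0572
gripper_force: 0.0
pack p0.73 lm [0.5418 0.2692] rect ctr [0.5399 0.269 ] size [0.066 0.039] long yaw 166.8 area ok 0.9825558213716107
pack p0.45 lm [0.5281 0.3517] rect ctr [0.5167 0.3366] size [0.046 0.026] long yaw 141.1 area ok 0.26654704944178625
shift [-0.003  0.156 -1.305] turn [ 0.001  0.002 -0.011] cur yaw 77.3 clock 22.4 w 0.0578 j7 0.93
```

```bash
python3 -m pendant '[{"translation":[-0.01,0.16,-0.3],"turn":[0,0,0],"fingers":0.3},{"translation":[-0.01,0.16,-0.6],"turn":[0,0,0],"fingers":0.3},{"translation":[-0.01,0.16,-1],"turn":[0,0,0],"fingers":0.3},{"translation":[-0.01,0.16,-1],"turn":[0,0,0],"fingers":0.3},{"translation":[-0.01,0.16,-1],"turn":[0,0,0],"fingers":0.3}]'
python3 -m pendant '[{"translation":[0,0,-0.15],"turn":[0,0,0],"fingers":0.3},{"translation":[0,0,-0.3],"turn":[0,0,0],"fingers":0.3},{"translation":[0,0,-0.3],"turn":[0,0,0],"fingers":0.3},{"translation":[0,0,-0.3],"turn":[0,0,0],"fingers":-1},{"translation":[0,0,-0.3],"turn":[0,0,0],"fingers":-1},{"translation":[0,0,-0.3],"turn":[0,0,0],"fingers":-1},{"translation":[0,0,-0.3],"turn":[0,0,0],"fingers":-1},{"translation":[0,0,-0.3],"turn":[0,0,0],"fingers":-1}]' 50
python3 -m pendant '[{"translation":[0,0,0.4],"turn":[0,0,0],"fingers":-1},{"translation":[0,0,0.9],"turn":[0,0,0],"fingers":-1},{"translation":[0,0,0.9],"turn":[0,0,0],"fingers":-1},{"translation":[0,0,0.9],"turn":[0,0,0],"fingers":-1},{"translation":[0,0,0.9],"turn":[0,0,0],"fingers":-1}]'
python3 -m pendant '[{"translation":[0.1,-1,0],"turn":[0,0,0],"fingers":-1},{"translation":[0.1,-1,0],"turn":[0,0,0],"fingers":-1},{"translation":[0.1,-1,0],"turn":[0,0,0],"fingers":-1},{"translation":[0.1,-1,0],"turn":[0,0,0],"fingers":-1}]'
python3 -m pendant '[{"translation":[0.1,-1,0],"turn":[0,0,0.6],"fingers":-1},{"translation":[0.1,-1,0],"turn":[0,0,0.6],"fingers":-1},{"translation":[0.1,-1,0],"turn":[0,0,0.6],"fingers":-1},{"translation":[0.1,-1,0],"turn":[0,0,0.6],"fingers":-1}]'
python3 -m pendant '[{"translation":[0.1,-1,0],"turn":[0,0,0],"fingers":-1},{"translation":[0.1,-1,0],"turn":[0,0,0],"fingers":-1},{"translation":[0.1,-1,0],"turn":[0,0,0],"fingers":-1},{"translation":[0.1,-1,0],"turn":[0,0,0],"fingers":-1}]'
python3 - <<'E'
from h import *
save(snapshot('wrist'),'w12.png')
goto(.585,-.208,.045,94.6)
E
```

```text
clock: 22.85
tool_pos: [0.5394, 0.267, 0.0536]
eef_rot: [-0.348, -3.12, 0.004]
contact_force: [-0.3, -0.3, 0.7]
gripper_width: 0.0554
gripper_force: 0.0
clock: 23.65
tool_pos: [0.5415, 0.2697, 0.0121]
eef_rot: [0.345, 3.119, 0.004]
contact_force: [-0.4, -1.1, 7.5]
gripper_width: 0.0368
gripper_force: 50.7
clock: 24.15
tool_pos: [0.5403, 0.2696, 0.1465]
eef_rot: [0.344, 3.12, 0.004]
contact_force: [-0.6, -0.2, -1.3]
gripper_width: 0.0368
gripper_force: 50.8
clock: 24.55
tool_pos: [0.5545, 0.1097, 0.1436]
eef_rot: [-0.361, -3.12, 0.008]
contact_force: [0.1, 0.6, -0.1]
gripper_width: 0.0366
gripper_force: 50.7
clock: 24.95
tool_pos: [0.5688, -0.04, 0.1437]
eef_rot: [0.109, -3.138, 0.007]
contact_force: [-0.6, -0.7, -1.1]
gripper_width: 0.0364
gripper_force: 50.7
clock: 25.35
tool_pos: [0.5828, -0.1901, 0.1436]
eef_rot: [0.108, -3.138, 0.008]
contact_force: [0.7, -0.4, -1.0]
gripper_width: 0.0363
gripper_force: 50.7
shift [ 0.012 -0.149 -0.655] turn [ 0.004 -0.004  0.016] cur yaw 94.1 clock 25.4 w 0.0366 j7 1.97
```

View pics/w12.png

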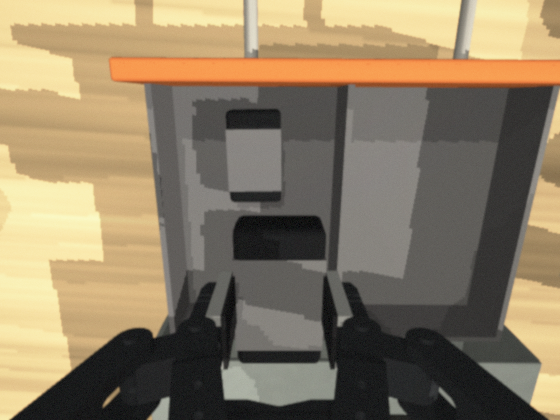

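The third pack is held, and pack A lies flat at (254,155). I'm laying the third across A and B.

```bash
python3 -m pendant '[{"translation":[0.01,-0.15,0],"turn":[0,0,0.02],"fingers":-1},{"translation":[0.01,-0.15,-0.3],"turn":[0,0,0.02],"fingers":-1},{"translation":[0.01,-0.15,-0.5],"turn":[0,0,0.02],"fingers":-1},{"translation":[0.01,-0.15,-0.63],"turn":[0,0,0.02],"fingers":-1},{"translation":[0.01,-0.15,-0.63],"turn":[0,0,0.02],"fingers":-1},{"translation":[0.01,-0.15,-0.63],"turn":[0,0,0.02],"fingers":0.2},{"translation":[0.01,-0.15,-0.63],"turn":[0,0,0.02],"fingers":0.2},{"translation":[0.01,-0.15,-0.63],"turn":[0,0,0.02],"fingers":0.2},{"translation":[0.01,-0.15,-0.3],"turn":[0,0,0.02],"fingers":0.2},{"translation":[0.01,-0.15,0.1],"turn":[0,0,0.02],"fingers":0.2},{"translation":[0.01,-0.15,0.4],"turn":[0,0,0.02],"fingers":0.2},{"translation":[0.01,-0.15,0.5],"turn":[0,0,0.02],"fingers":0.2}]'
python3 -m pendant '[{"translation":[-0.2,1,0.5],"turn":[0,0,0],"fingers":0.55},{"translation":[-0.2,1,0.5],"turn":[0,0,0],"fingers":0.55},{"translation":[-0.2,1,0.5],"turn":[0,0,0],"fingers":0.55},{"translation":[-0.2,1,0.5],"turn":[0,0,0],"fingers":0.55},{"translation":[-0.2,1,0.5],"turn":[0,0,0],"fingers":0.55}]'
python3 - <<'E'
from h import *
np.set_printoptions(precision=4,suppress=True)
o=get_obs();im=snapshot('wrist');save(im,'w13.png');c=cam('wrist',o)
for k,z in {'pack0':.011,'roll0':.06}.items():
    for d in landmark_of(k,'wrist'):
        if d['p']>.3: print(k,d['p'],d['at'],onz(c,d['at'],.03 if k=='roll0' else z))
E
```

```text
clock: 26.6
tool_pos: [0.5882, -0.2041, 0.2259]
eef_rot: [-0.141, 3.13, -0.004]
contact_force: [0.7, -0.2, 0.0]
gripper_width: 0.051
gripper_force: 0.0
clock: 27.1
tool_pos: [0.5566, -0.0492, 0.2971]
eef_rot: [-0.15, 3.133, 0.003]
contact_force: [-0.3, -1.3, -0.2]
gripper_width: 0.0663
gripper_force: 0.0
pack0 0.9 [141.3, 188.4] [ 0.5982 -0.2141  0.011 ]
pack0 0.71 [140.5, 146.4] [ 0.5468 -0.2138  0.011 ]
pack0 0.59 [145.4, 215.6] [ 0.6332 -0.2098  0.011 ]
pack0 0.32 [506.6, 244.8] [0.6283 0.2555 0.011 ]
roll0 0.77 [413.9, 77.3] [0.4419 0.0854 0.03  ]
roll0 0.7 [383.4, 238.2] [0.6275 0.088  0.03  ]
```

View pics/w13.png

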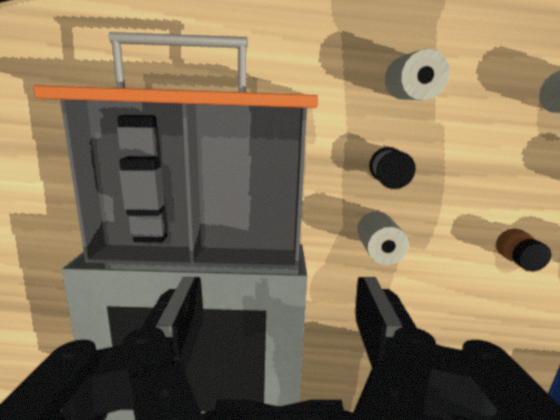

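w13 shows all three packs lying flat in the right bay, the third bridging. Roll tops are at (426,74) and (389,246).

```bash
cat >> h.py <<'E'
def rolls(show=None):
    o=get_obs(); im=snapshot('wrist'); c=cam('wrist',o)
    if show: save(im,show)
    for d in landmark_of('roll0','wrist'):
        if d['p']<.3: continue
        X=onz(c,d['at'],.03); n=200; s=.0006
        pts=np.float32([proj(c,[X[0]+a*.06,X[1]+b*.06,.06]) for a,b in [(1,1),(1,-1),(-1,-1),(-1,1)]])
        w=cv2.warpPerspective(im,cv2.getPerspectiveTransform(pts,np.float32([[0,0],[n,0],[n,n],[0,n]])),(n,n))
        g=cv2.medianBlur(cv2.cvtColor(w,cv2.COLOR_RGB2GRAY),5)
        q=cv2.HoughCircles(g,cv2.HOUGH_GRADIENT,1,60,param1=80,param2=12,minRadius=35,maxRadius=45)
        h=None if q is None else min(([round(float(X[0]+(n/2-v)*s),4),round(float(X[1]+(n/2-u)*s),4),round(float(r*s),4)] for u,v,r in q[0]),key=lambda t:np.hypot(t[0]-X[0],t[1]-X[1]))
        print('roll p%.2f'%d['p'],np.round(X[:2],4),'top circle',h)
E
python3 - <<'E'
from h import *
c=cam('wrist')
for p in [(426,74),(388.5,246)]: print(onz(c,p,.06))
rolls()
goto(.63,.08,.2,94.6)
E
```

```text
[0.43965103 0.08031573 0.06      ]
[0.62328944 0.07754315 0.06      ]
roll p0.94 [0.6278 0.0866] top circle [0.6251, 0.0839, 0.0233]
roll p0.64 [0.4403 0.0874] top circle [0.4412, 0.0847, 0.0226]
shift [ 0.495  0.899 -0.626] turn [ 0.001 -0.002 -0.015] cur yaw 95.0 clock 27.4 w 0.0657 j7 1.71
```

```bash
python3 -m pendant '[{"translation":[0.48,0.9,-0.65],"turn":[0,0,0],"fingers":0.55},{"translation":[0.48,0.9,-0.65],"turn":[0,0,0],"fingers":0.55},{"translation":[0.48,0.9,-0.65],"turn":[0,0,0],"fingers":0.55},{"translation":[0.48,0.9,-0.65],"turn":[0,0,0],"fingers":0.55},{"translation":[0.48,0.9,-0.65],"turn":[0,0,0],"fingers":0.55},{"translation":[0.48,0.9,-0.65],"turn":[0,0,0],"fingers":0.55}]'
python3 - <<'E'
from h import *
rolls('w14.png')
goto(.626,.081,.03,94.6)
E
```

```text
clock: 27.95
tool_pos: [0.6279, 0.0805, 0.1956]
eef_rot: [0.14, -3.136, 0.002]
contact_force: [-0.2, -0.9, 0.4]
gripper_width: 0.0663
gripper_force: 0.0
roll p0.73 [0.6259 0.0872] top circle [0.625, 0.0845, 0.0233]
shift [-0.016  0.011 -1.115] turn [ 0.002  0.001 -0.014] cur yaw 95.0 clock 28.1 w 0.0662 j7 1.51
```

View pics/w14.png

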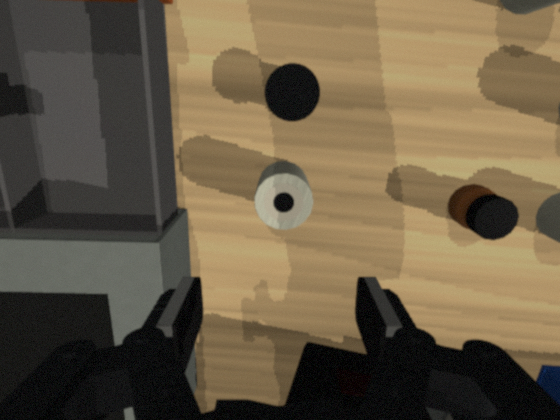

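The roll top is at (284,202), between the finger lines and on centre. Gripping it.

```bash
python3 -m pendant '[{"translation":[-0.02,0.015,-0.3],"turn":[0,0,0],"fingers":0.55},{"translation":[-0.02,0.015,-0.6],"turn":[0,0,0],"fingers":0.55},{"translation":[-0.02,0.015,-0.9],"turn":[0,0,0],"fingers":0.55},{"translation":[-0.02,0.015,-1],"turn":[0,0,0],"fingers":0.55},{"translation":[-0.02,0.015,-1],"turn":[0,0,0],"fingers":0.55}]'
python3 -m pendant '[{"translation":[0,0,-0.12],"turn":[0,0,0],"fingers":0.55},{"translation":[0,0,-0.12],"turn":[0,0,0],"fingers":0.55},{"translation":[0,0,-0.12],"turn":[0,0,0],"fingers":-1},{"translation":[0,0,-0.12],"turn":[0,0,0],"fingers":-1},{"translation":[0,0,-0.12],"turn":[0,0,0],"fingers":-1},{"translation":[0,0,-0.12],"turn":[0,0,0],"fingers":-1},{"translation":[0,0,-0.12],"turn":[0,0,0],"fingers":-1}]' 40
python3 -m pendant '[{"translation":[0,0,0.4],"turn":[0,0,0],"fingers":-1},{"translation":[0,0,0.8],"turn":[0,0,0],"fingers":-1},{"translation":[0,0,0.8],"turn":[0,0,0],"fingers":-1},{"translation":[0,0,0.8],"turn":[0,0,0],"fingers":-1},{"translation":[0,0,0.8],"turn":[0,0,0],"fingers":-1}]'
python3 - <<'E'
from h import *
ux=np.array([np.cos(np.radians(4.6)),np.sin(np.radians(4.6))])
for k in(1,0,-1): print(np.array([.575,-.085])+.056*k*ux)
goto(.631,-.0805,.15,94.6)
E
```

```text
clock: 28.55
tool_pos: [0.624, 0.0824, 0.0458]
eef_rot: [0.139, -3.136, 0.002]
contact_force: [0.1, 0.3, 0.8]
gripper_width: 0.066
gripper_force: 0.0
clock: 29.25
tool_pos: [0.6266, 0.084, 0.0313]
eef_rot: [-0.141, 3.135, 0.001]
contact_force: [-1.9, -0.3, 6.1]
gripper_width: 0.0471
gripper_force: 41.2
clock: 29.75
tool_pos: [0.6252, 0.084, 0.1498]
eef_rot: [-0.141, 3.137, 0.001]
contact_force: [-0.4, 0.2, -1.9]
gripper_width: 0.0471
gripper_force: 41.8
[ 0.63081962 -0.08050886]
[ 0.575 -0.085]
[ 0.51918038 -0.08949114]
shift [ 3.900e-02 -1.097e+00  1.000e-03] turn [-0.001  0.003 -0.02 ] cur yaw 95.2 clock 29.8 w 0.0471 j7 1.51
```

```bash
python3 -m pendant '[{"translation":[0.04,-1,0],"turn":[0,0,-0.02],"fingers":-1},{"translation":[0.04,-1,0],"turn":[0,0,-0.02],"fingers":-1},{"translation":[0.04,-1,0],"turn":[0,0,-0.02],"fingers":-1},{"translation":[0.04,-1,0],"turn":[0,0,-0.02],"fingers":-1},{"translation":[0.04,-1,0],"turn":[0,0,-0.02],"fingers":-1}]'
python3 -m pendant '[{"translation":[0,-0.1,0],"turn":[0,0,0],"fingers":-1},{"translation":[0,-0.1,-0.3],"turn":[0,0,0],"fingers":-1},{"translation":[0,-0.1,-0.55],"turn":[0,0,0],"fingers":-1},{"translation":[0,-0.1,-0.7],"turn":[0,0,0],"fingers":-1},{"translation":[0,-0.1,-0.7],"turn":[0,0,0],"fingers":-1}]'
python3 -m pendant '[{"translation":[0,0,0],"turn":[0,0,0],"fingers":0.45},{"translation":[0,0,0],"turn":[0,0,0],"fingers":0.45},{"translation":[0,0,0],"turn":[0,0,0],"fingers":0.45},{"translation":[0,0,0.5],"turn":[0,0,0],"fingers":0.45},{"translation":[0,0,1],"turn":[0,0,0],"fingers":0.45},{"translation":[0,0,1],"turn":[0,0,0],"fingers":0.45},{"translation":[0,0,1],"turn":[0,0,0],"fingers":0.45}]'
python3 -m pendant '[{"translation":[-0.7,1,0.1],"turn":[0,0,0],"fingers":0.55},{"translation":[-0.7,1,0.1],"turn":[0,0,0],"fingers":0.55},{"translation":[-0.7,1,0.1],"turn":[0,0,0],"fingers":0.55},{"translation":[-0.7,1,0.1],"turn":[0,0,0],"fingers":0.55},{"translation":[-0.7,1,0.1],"turn":[0,0,0],"fingers":0.55}]'
python3 -m pendant '[{"translation":[-0.55,0.1,0],"turn":[0,0,0],"fingers":0.55},{"translation":[-0.55,0.1,0],"turn":[0,0,0],"fingers":0.55},{"translation":[-0.55,0.1,0],"turn":[0,0,0],"fingers":0.55},{"translation":[-0.55,0.1,0],"turn":[0,0,0],"fingers":0.55}]'
python3 - <<'E'
from h import *
rolls('w15.png')
goto(.441,.084,.03,94.6)
E
```

```text
clock: 30.25
tool_pos: [0.6299, -0.0682, 0.1474]
eef_rot: [0.12, -3.137, 0.0]
contact_force: [-0.3, 0.2, -1.1]
gripper_width: 0.0469
gripper_force: 41.9
clock: 30.75
tool_pos: [0.6297, -0.0796, 0.0409]
eef_rot: [0.129, -3.135, -0.001]
contact_force: [-0.9, 0.6, -0.4]
gripper_width: 0.0467
gripper_force: 45.5
clock: 31.45
tool_pos: [0.6353, -0.0816, 0.2022]
eef_rot: [-0.125, 3.126, -0.002]
contact_force: [1.8, 0.6, -1.3]
gripper_width: 0.0621
gripper_force: 0.0
clock: 31.95
tool_pos: [0.5237, 0.0742, 0.2097]
eef_rot: [-0.138, 3.138, 0.004]
contact_force: [0.9, -1.0, 0.1]
gripper_width: 0.0661
gripper_force: 0.0
clock: 32.35
tool_pos: [0.4439, 0.0838, 0.2094]
eef_rot: [-0.126, 3.137, 0.001]
contact_force: [1.0, 0.5, -0.5]
gripper_width: 0.0662
gripper_force: 0.0
roll p0.92 [0.4376 0.2657] top circle [0.4385, 0.2672, 0.0238]
roll p0.69 [0.443  0.0854] top circle [0.4415, 0.0857, 0.0239]
roll p0.68 [0.5266 0.3479] top circle [0.5257, 0.347, 0.0226]
roll p0.63 [ 0.6342 -0.0814] top circle None
roll p0.56 [0.6323 0.3625] top circle [0.62, 0.3472, 0.0246]
shift [-0.026  0.002 -1.195] turn [-0.001  0.003  0.002] cur yaw 94.5 clock 32.5 w 0.0662 j7 1.36
```

```bash
python3 -m pendant '[{"translation":[-0.02,0.01,-0.3],"turn":[0,0,0],"fingers":0.55},{"translation":[-0.02,0.01,-0.6],"turn":[0,0,0],"fingers":0.55},{"translation":[-0.02,0.01,-0.9],"turn":[0,0,0],"fingers":0.55},{"translation":[-0.02,0.01,-1],"turn":[0,0,0],"fingers":0.55},{"translation":[-0.02,0.01,-1],"turn":[0,0,0],"fingers":0.55}]'
python3 -m pendant '[{"translation":[0,0,-0.19],"turn":[0,0,0],"fingers":0.55},{"translation":[0,0,-0.19],"turn":[0,0,0],"fingers":0.55},{"translation":[0,0,-0.19],"turn":[0,0,0],"fingers":-1},{"translation":[0,0,-0.19],"turn":[0,0,0],"fingers":-1},{"translation":[0,0,-0.19],"turn":[0,0,0],"fingers":-1},{"translation":[0,0,-0.19],"turn":[0,0,0],"fingers":-1},{"translation":[0,0,-0.19],"turn":[0,0,0],"fingers":-1}]' 40
python3 -m pendant '[{"translation":[0,0,0.4],"turn":[0,0,0],"fingers":-1},{"translation":[0,0,0.8],"turn":[0,0,0],"fingers":-1},{"translation":[0,0,0.8],"turn":[0,0,0],"fingers":-1},{"translation":[0,0,0.8],"turn":[0,0,0],"fingers":-1},{"translation":[0,0,0.8],"turn":[0,0,0],"fingers":-1}]'
python3 -m pendant '[{"translation":[0.88,-1,0],"turn":[0,0,0],"fingers":-1},{"translation":[0.88,-1,0],"turn":[0,0,0],"fingers":-1},{"translation":[0.88,-1,0],"turn":[0,0,0],"fingers":-1},{"translation":[0.88,-1,0],"turn":[0,0,0],"fingers":-1},{"translation":[0.88,-1,0],"turn":[0,0,0],"fingers":-1},{"translation":[0.88,-1,0],"turn":[0,0,0],"fingers":-1}]'
python3 - <<'E'
from h import *
goto(.575,-.085,.044,94.6)
E
```

```text
clock: 32.95
tool_pos: [0.44, 0.0845, 0.0565]
eef_rot: [0.124, -3.135, 0.002]
contact_force: [-0.4, 1.0, 0.0]
gripper_width: 0.0662
gripper_force: 0.0
clock: 33.65
tool_pos: [0.4417, 0.0856, 0.0316]
eef_rot: [-0.125, 3.137, 0.001]
contact_force: [-0.5, -0.5, 9.0]
gripper_width: 0.047
gripper_force: 41.6
clock: 34.15
tool_pos: [0.4405, 0.0855, 0.1506]
eef_rot: [-0.126, 3.138, 0.001]
contact_force: [-0.8, 0.5, -1.1]
gripper_width: 0.0468
gripper_force: 41.8
clock: 34.75
tool_pos: [0.5718, -0.0658, 0.1481]
eef_rot: [0.122, -3.136, 0.0]
contact_force: [0.1, 0.1, -0.6]
gripper_width: 0.0469
gripper_force: 41.9
shift [ 0.022 -0.128 -0.694] turn [ 0.001 -0.007  0.006] cur yaw 94.4 clock 34.8 w 0.0469 j7 1.74
```

```bash
python3 -m pendant '[{"translation":[0.02,-0.13,0],"turn":[0,0,0],"fingers":-1},{"translation":[0.02,-0.13,-0.3],"turn":[0,0,0],"fingers":-1},{"translation":[0.02,-0.13,-0.55],"turn":[0,0,0],"fingers":-1},{"translation":[0.02,-0.13,-0.69],"turn":[0,0,0],"fingers":-1},{"translation":[0.02,-0.13,-0.69],"turn":[0,0,0],"fingers":-1}]'
python3 -m pendant '[{"translation":[0,0,0],"turn":[0,0,0],"fingers":0.45},{"translation":[0,0,0],"turn":[0,0,0],"fingers":0.45},{"translation":[0,0,0],"turn":[0,0,0],"fingers":0.45},{"translation":[0,0,0.5],"turn":[0,0,0],"fingers":0.45},{"translation":[0,0,1],"turn":[0,0,0],"fingers":0.45},{"translation":[0,0,1],"turn":[0,0,0],"fingers":0.45},{"translation":[0,0,1],"turn":[0,0,0],"fingers":0.45}]'
python3 -m pendant '[{"translation":[-0.4,1,0.1],"turn":[0,0,0],"fingers":0.55},{"translation":[-0.4,1,0.1],"turn":[0,0,0],"fingers":0.55},{"translation":[-0.4,1,0.1],"turn":[0,0,0],"fingers":0.55},{"translation":[-0.4,1,0.1],"turn":[0,0,0],"fingers":0.55}]'
python3 -m pendant '[{"translation":[-0.5,1,0],"turn":[0,0,0],"fingers":0.55},{"translation":[-0.5,1,0],"turn":[0,0,0],"fingers":0.55},{"translation":[-0.5,1,0],"turn":[0,0,0],"fingers":0.55},{"translation":[-0.5,1,0],"turn":[0,0,0],"fingers":0.55}]'
python3 -m pendant '[{"translation":[0,0.3,0],"turn":[0,0,0],"fingers":0.55},{"translation":[0,0.3,0],"turn":[0,0,0],"fingers":0.55},{"translation":[0,0.3,0],"turn":[0,0,0],"fingers":0.55}]'
python3 - <<'E'
from h import *
rolls('w16.png')
goto(.4385,.267,.031,94.6)
E
```

```text
clock: 35.25
tool_pos: [0.5724, -0.0823, 0.0435]
eef_rot: [0.128, -3.132, -0.002]
contact_force: [-0.1, -0.4, -1.1]
gripper_width: 0.0469
gripper_force: 43.3
clock: 35.95
tool_pos: [0.5797, -0.0846, 0.2051]
eef_rot: [-0.125, 3.126, -0.002]
contact_force: [0.4, -0.2, -0.4]
gripper_width: 0.0622
gripper_force: 0.0
clock: 36.35
tool_pos: [0.5136, 0.072, 0.213]
eef_rot: [-0.137, 3.138, 0.005]
contact_force: [-0.6, 1.0, -0.1]
gripper_width: 0.0663
gripper_force: 0.0
clock: 36.75
tool_pos: [0.4381, 0.2205, 0.2125]
eef_rot: [-0.135, 3.138, 0.004]
contact_force: [0.7, 0.2, 0.6]
gripper_width: 0.0662
gripper_force: 0.0
clock: 37.05
tool_pos: [0.4406, 0.2616, 0.2121]
eef_rot: [-0.129, 3.138, 0.0]
contact_force: [0.4, -0.3, -0.7]
gripper_width: 0.0663
gripper_force: 0.0
roll p0.96 [0.4363 0.2641] top circle [0.4384, 0.2668, 0.0233]
roll p0.69 [0.5255 0.3461] top circle [0.5252, 0.3482, 0.0232]
roll p0.64 [0.6311 0.3605] top circle [0.6302, 0.3596, 0.023]
shift [-0.016  0.048 -1.206] turn [0.001 0.001 0.003] cur yaw 94.5 clock 37.1 w 0.0656 j7 1.01
```

```bash
python3 -m pendant '[{"translation":[-0.015,0.045,-0.3],"turn":[0,0,0],"fingers":0.55},{"translation":[-0.015,0.045,-0.6],"turn":[0,0,0],"fingers":0.55},{"translation":[-0.015,0.045,-0.9],"turn":[0,0,0],"fingers":0.55},{"translation":[-0.015,0.045,-1],"turn":[0,0,0],"fingers":0.55},{"translation":[-0.015,0.045,-1],"turn":[0,0,0],"fingers":0.55}]'
python3 -m pendant '[{"translation":[0,0,-0.2],"turn":[0,0,0],"fingers":0.55},{"translation":[0,0,-0.2],"turn":[0,0,0],"fingers":0.55},{"translation":[0,0,-0.2],"turn":[0,0,0],"fingers":-1},{"translation":[0,0,-0.2],"turn":[0,0,0],"fingers":-1},{"translation":[0,0,-0.2],"turn":[0,0,0],"fingers":-1},{"translation":[0,0,-0.2],"turn":[0,0,0],"fingers":-1},{"translation":[0,0,-0.2],"turn":[0,0,0],"fingers":-1}]' 40
python3 -m pendant '[{"translation":[0,0,0.4],"turn":[0,0,0],"fingers":-1},{"translation":[0,0,0.8],"turn":[0,0,0],"fingers":-1},{"translation":[0,0,0.8],"turn":[0,0,0],"fingers":-1},{"translation":[0,0,0.8],"turn":[0,0,0],"fingers":-1},{"translation":[0,0,0.8],"turn":[0,0,0],"fingers":-1}]'
python3 -m pendant '[{"translation":[0.3,-1,0],"turn":[0,0,0],"fingers":-1},{"translation":[0.3,-1,0],"turn":[0,0,0],"fingers":-1},{"translation":[0.3,-1,0],"turn":[0,0,0],"fingers":-1},{"translation":[0.3,-1,0],"turn":[0,0,0],"fingers":-1}]'
python3 -m pendant '[{"translation":[0.22,-1,0],"turn":[0,0,0],"fingers":-1},{"translation":[0.22,-1,0],"turn":[0,0,0],"fingers":-1},{"translation":[0.22,-1,0],"turn":[0,0,0],"fingers":-1},{"translation":[0.22,-1,0],"turn":[0,0,0],"fingers":-1},{"translation":[0.22,-1,0],"turn":[0,0,0],"fingers":-1}]'
python3 - <<'E'
from h import *
goto(.518,-.0895,.044,94.6)
save(snapshot('wrist'),'w17.png')
E
```

```text
clock: 37.65
tool_pos: [0.4374, 0.2651, 0.0597]
eef_rot: [0.122, -3.135, 0.005]
contact_force: [-0.7, 0.3, 0.5]
gripper_width: 0.0661
gripper_force: 0.0
clock: 38.35
tool_pos: [0.4394, 0.2681, 0.0335]
eef_rot: [-0.125, 3.137, 0.002]
contact_force: [-0.8, -2.1, 8.2]
gripper_width: 0.0466
gripper_force: 42.0
clock: 38.85
tool_pos: [0.4384, 0.2677, 0.1524]
eef_rot: [-0.126, 3.138, 0.001]
contact_force: [0.6, 0.2, -1.5]
gripper_width: 0.0465
gripper_force: 42.0
clock: 39.25
tool_pos: [0.4837, 0.1104, 0.1505]
eef_rot: [0.112, -3.137, 0.006]
contact_force: [0.1, -0.4, -1.1]
gripper_width: 0.0469
gripper_force: 42.0
clock: 39.75
tool_pos: [0.5156, -0.0338, 0.1506]
eef_rot: [0.12, -3.137, 0.001]
contact_force: [-0.1, 0.4, -0.9]
gripper_width: 0.0467
gripper_force: 42.1
shift [ 0.016 -0.371 -0.71 ] turn [ 0.001 -0.005  0.008] cur yaw 94.4 clock 39.8 w 0.0467 j7 1.65
```

View pics/w17.png

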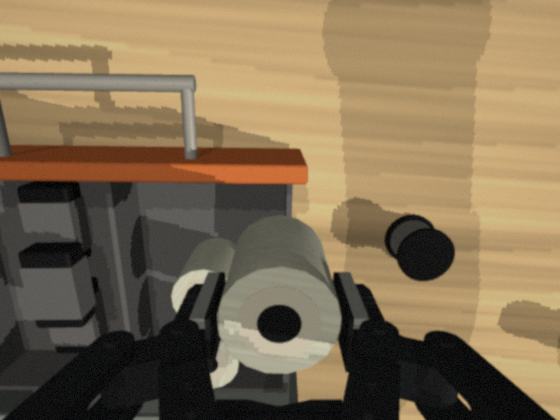

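The roll is held at (280,320), with two rolls already standing in the left bay behind it. Placing the third.

```bash
python3 -m pendant '[{"translation":[0.025,-0.37,0],"turn":[0,0,0],"fingers":-1},{"translation":[0.025,-0.37,0],"turn":[0,0,0],"fingers":-1},{"translation":[0.025,-0.37,-0.3],"turn":[0,0,0],"fingers":-1},{"translation":[0.025,-0.37,-0.55],"turn":[0,0,0],"fingers":-1},{"translation":[0.025,-0.37,-0.69],"turn":[0,0,0],"fingers":-1},{"translation":[0.025,-0.37,-0.69],"turn":[0,0,0],"fingers":-1}]'
python3 -m pendant '[{"translation":[0,0,0],"turn":[0,0,0],"fingers":0.45},{"translation":[0,0,0],"turn":[0,0,0],"fingers":0.45},{"translation":[0,0,0],"turn":[0,0,0],"fingers":0.45},{"translation":[0,0,0.5],"turn":[0,0,0],"fingers":0.45},{"translation":[0,0,1],"turn":[0,0,0],"fingers":0.45},{"translation":[0,0,1],"turn":[0,0,0],"fingers":0.45},{"translation":[0,0,1],"turn":[0,0,0],"fingers":0.45}]'
python3 -m pendant '[{"translation":[0,0.4,1],"turn":[0,0,-1],"fingers":-1},{"translation":[0,0.4,1],"turn":[0,0,-1],"fingers":-1},{"translation":[0,0.4,1],"turn":[0,0,-1],"fingers":-1},{"translation":[0,0.4,1],"turn":[0,0,-1],"fingers":-1},{"translation":[0,0.4,1],"turn":[0,0,-1],"fingers":-1},{"translation":[0,0.4,1],"turn":[0,0,-1],"fingers":-1}]'
python3 - <<'E'
from h import *
rolls('w18.png')
c=cam('wrist')
for k in('pack0','drawer_handle','left_bay'):
  for d in landmark_of(k,'wrist'):
    if d['p']>.3: print(k,d, onz(c,d['at'],{'pack0':.03,'drawer_handle':.062,'left_bay':.01}[k]))
goto(.37,-.16,.06,4.6)
E
```

```text
clock: 40.4
tool_pos: [0.5181, -0.0854, 0.0456]
eef_rot: [0.13, -3.134, -0.002]
contact_force: [-0.4, -0.2, -0.9]
gripper_width: 0.0467
gripper_force: 42.8
clock: 41.1
tool_pos: [0.5241, -0.0883, 0.206]
eef_rot: [-0.125, 3.126, -0.002]
contact_force: [-0.1, 0.7, -0.2]
gripper_width: 0.0621
gripper_force: 0.0
clock: 41.7
tool_pos: [0.5196, -0.0281, 0.3479]
eef_rot: [-0.652, -3.073, 0.0]
contact_force: [-0.9, -0.4, -1.2]
gripper_width: 0.0002
gripper_force: 0.0
roll p0.88 [ 0.5216 -0.0875] top circle [0.5195, -0.0872, 0.0245]
roll p0.70 [ 0.5771 -0.082 ] top circle [0.5762, -0.0847, 0.0242]
roll p0.70 [ 0.618  -0.4487] top circle [0.6231, -0.4628, 0.0233]
roll p0.55 [ 0.6339 -0.0789] top circle [0.6348, -0.0822, 0.026]
pack0 {'at': [167.5, 230.5], 'p': 0.95} [ 0.5396465  -0.20523405  0.03      ]
pack0 {'at': [183.3, 261.9], 'p': 0.76} [ 0.59003008 -0.20822858  0.03      ]
pack0 {'at': [200.2, 277.9], 'p': 0.6} [ 0.62202324 -0.19822269  0.03      ]
pack0 {'at': [277.9, 253.2], 'p': 0.49} [ 0.63195128 -0.08072841  0.03      ]
drawer_handle {'at': [148.5, 147.9], 'p': 0.66} [ 0.43268289 -0.15956337  0.062     ]
shift [-0.997 -0.878 -1.915] turn [ 0.    -0.004 -2.141] cur yaw 65.9 clock 42.0 w 0.0001 j7 1.14
```

View pics/w18.png

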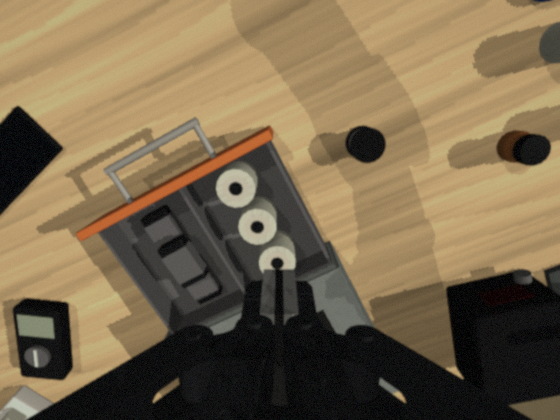

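w18 shows three rolls standing in the left bay at (236,187), (257,227) and (277,261), and three packs in the right bay. Everything is clear, so I go to the front of the handle with shut fingers.

```bash
python3 -m pendant '[{"translation":[-0.89,-0.88,0],"turn":[0,0,1],"fingers":-1},{"translation":[-0.89,-0.88,0],"turn":[0,0,1],"fingers":-1},{"translation":[-0.89,-0.88,0],"turn":[0,0,1],"fingers":-1},{"translation":[-0.89,-0.88,-0.9],"turn":[0,0,1],"fingers":-1},{"translation":[-0.89,-0.88,-0.9],"turn":[0,0,1],"fingers":-1},{"translation":[-0.89,-0.88,-0.9],"turn":[0,0,1],"fingers":-1},{"translation":[-0.89,-0.88,-0.9],"turn":[0,0,1],"fingers":-1},{"translation":[-0.89,-0.88,-0.9],"turn":[0,0,1],"fingers":-1},{"translation":[-0.89,-0.88,-0.9],"turn":[0,0,1],"fingers":-1}]'
python3 - <<'E'
from h import *
goto(.385,-.16,.05,94.6)
E
```

```text
clock: 42.85
tool_pos: [0.3885, -0.1598, 0.2152]
eef_rot: [-0.127, 3.136, -0.001]
contact_force: [0.1, -0.3, 0.1]
gripper_width: -0.0001
gripper_force: 0.0
shift [-0.023 -0.002 -1.101] turn [ 0.001  0.006 -0.001] cur yaw 94.6 clock 42.9 w -0.0001 j7 1.96
```

```bash
python3 -m pendant '[{"translation":[-0.02,0,-1],"turn":[0,0,0],"fingers":-1},{"translation":[-0.02,0,-1],"turn":[0,0,0],"fingers":-1},{"translation":[-0.02,0,-1],"turn":[0,0,0],"fingers":-1},{"translation":[-0.02,0,-1],"turn":[0,0,0],"fingers":-1},{"translation":[-0.02,0,-1],"turn":[0,0,0],"fingers":-1}]'
python3 -m pendant '[{"translation":[0,0,-0.1],"turn":[0,0,0],"fingers":-1},{"translation":[0.1,0.01,-0.1],"turn":[0,0,0],"fingers":-1},{"translation":[0.2,0.016,-0.1],"turn":[0,0,0],"fingers":-1},{"translation":[0.28,0.022,-0.1],"turn":[0,0,0],"fingers":-1},{"translation":[0.36,0.029,-0.1],"turn":[0,0,0],"fingers":-1},{"translation":[0.44,0.035,-0.1],"turn":[0,0,0],"fingers":-1},{"translation":[0.52,0.042,-0.1],"turn":[0,0,0],"fingers":-1},{"translation":[0.6,0.048,-0.1],"turn":[0,0,0],"fingers":-1},{"translation":[0.68,0.054,-0.1],"turn":[0,0,0],"fingers":-1},{"translation":[0.76,0.061,-0.1],"turn":[0,0,0],"fingers":-1},{"translation":[0.84,0.067,-0.1],"turn":[0,0,0],"fingers":-1},{"translation":[0.9,0.072,-0.1],"turn":[0,0,0],"fingers":-1}]'
python3 - <<'E'
from h import *
goto(.594,-.143,.05,94.6); print(get_obs()['tool_pos'],get_obs()['contact_force'])
n='side';save(snapshot(n),'s19.png');c=cam(n)
for d in landmark_of('drawer_handle',n): print(d, onz(c,d['at'],.062))
E
```

```text
clock: 43.35
tool_pos: [0.3847, -0.1597, 0.0646]
eef_rot: [0.127, -3.139, -0.0]
contact_force: [0.1, -0.0, 1.2]
gripper_width: -0.0001
gripper_force: 0.0
clock: 44.55
tool_pos: [0.5198, -0.149, 0.0481]
eef_rot: [-0.126, 3.139, -0.0]
contact_force: [-2.4, -2.0, 1.2]
gripper_width: 0.0
gripper_force: 1.5
shift [0.495 0.04  0.012] turn [0. 0. 0.] cur yaw 94.6 clock 44.5 w 0.0 j7 2.01
[ 0.51979157 -0.14896986  0.04814674] [-2.44758307 -1.97777105  1.22061224]
{'at': [303.8, 177.0], 'p': 0.93} [ 0.53252454 -0.16137808  0.062     ]
```

```bash
python3 -m pendant '[{"translation":[0.08,0.006,0],"turn":[0,0,0],"fingers":-1},{"translation":[0.16,0.013,0],"turn":[0,0,0],"fingers":-1},{"translation":[0.24,0.019,0],"turn":[0,0,0],"fingers":-1},{"translation":[0.32,0.026,0],"turn":[0,0,0],"fingers":-1},{"translation":[0.4,0.032,0],"turn":[0,0,0],"fingers":-1},{"translation":[0.45,0.036,0],"turn":[0,0,0],"fingers":-1},{"translation":[0.45,0.036,0],"turn":[0,0,0],"fingers":-1}]'
python3 -m pendant '[{"translation":[0.02,0.002,0],"turn":[0,0,0],"fingers":-1},{"translation":[0.04,0.003,0],"turn":[0,0,0],"fingers":-1},{"translation":[0.04,0.003,0],"turn":[0,0,0],"fingers":-1}]'
```

```text
clock: 45.35
tool_pos: [0.5882, -0.1428, 0.0485]
eef_rot: [-0.128, 3.137, 0.0]
contact_force: [0.2, -0.2, 0.7]
gripper_width: -0.0001
gripper_force: 0.0
clock: 45.65
tool_pos: [0.5922, -0.1427, 0.0484]
eef_rot: [-0.126, 3.139, 0.001]
contact_force: [-0.2, 0.4, -0.2]
gripper_width: -0.0001
gripper_force: 0.3
```

```bash
for i in 1; do python3 -m pendant '[{"translation":[0.02,0.002,0],"turn":[0,0,0],"fingers":-1},{"translation":[0.02,0.002,0],"turn":[0,0,0],"fingers":-1}]'; python3 -m pendant '[{"translation":[0.02,0.002,0],"turn":[0,0,0],"fingers":-1},{"translation":[0.02,0.002,0],"turn":[0,0,0],"fingers":-1}]'; done | grep -E 'pos|contact'
python3 - <<'E'
from h import *
n='side';im=snapshot(n);c=cam(n);save(cv2.resize(im[120:300,150:350],None,fx=3,fy=3),'s20.png')
for d in landmark_of('drawer_handle',n): print(d, onz(c,d['at'],.062))
E
```

```text
tool_pos: [0.5942, -0.1427, 0.0482]
contact_force: [-5.6, 1.3, 2.1]
tool_pos: [0.5944, -0.1428, 0.0477]
contact_force: [-13.5, 0.1, 8.4]
{'at': [281.4, 177.5], 'p': 0.93} [ 0.60523331 -0.14758016  0.062     ]
```

View pics/s20.png

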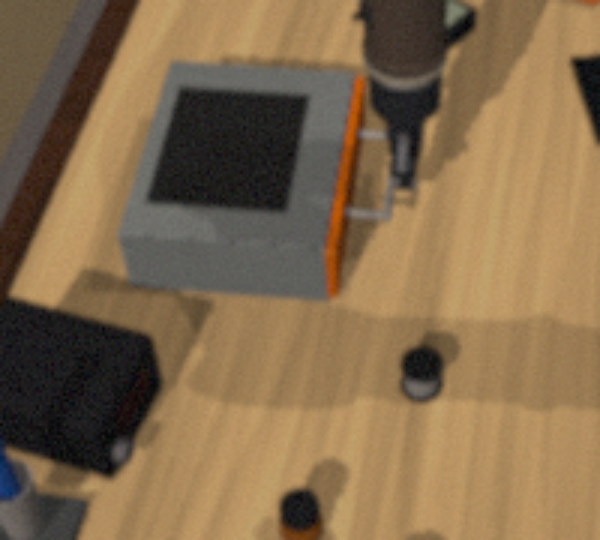

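The crop shows the front panel flush against the unit, and the force rose to 13.5 N against the stop, so the drawer is shut. I back off and check.

```bash
python3 -m pendant '[{"translation":[-0.2,-0.016,0],"turn":[0,0,0],"fingers":-1},{"translation":[-0.5,-0.04,0],"turn":[0,0,0],"fingers":-1},{"translation":[-0.5,-0.04,0.5],"turn":[0,0,0],"fingers":-1},{"translation":[-0.5,-0.04,1],"turn":[0,0,0],"fingers":-1},{"translation":[-0.5,-0.04,1],"turn":[0,0,0],"fingers":-1},{"translation":[-0.5,-0.04,1],"turn":[0,0,0],"fingers":-1}]'
python3 -m pendant '[{"translation":[-0.3,0,1],"turn":[0,0,0],"fingers":-1},{"translation":[-0.3,0,1],"turn":[0,0,0],"fingers":-1},{"translation":[-0.3,0,1],"turn":[0,0,0],"fingers":-1},{"translation":[-0.3,0,1],"turn":[0,0,0],"fingers":-1},{"translation":[-0.3,0,1],"turn":[0,0,0],"fingers":-1},{"translation":[-0.3,0,1],"turn":[0,0,0],"fingers":-1}]'
python3 - <<'E'
from h import *
for n in('wrist','side','top'):
  o=get_obs();im=snapshot(n);c=cam(n,o);save(im,n+'21.png')
  for k,z in {'drawer_handle':.062,'roll0':.03,'pack0':.011}.items():
    for d in landmark_of(k,n):
      if d['p']>.4: print(n,k,d['p'],np.round(onz(c,d['at'],z),3))
E
```

```text
clock: 46.75
tool_pos: [0.5273, -0.1498, 0.2055]
eef_rot: [-0.125, 3.126, -0.004]
contact_force: [0.0, -0.1, -0.4]
gripper_width: -0.0002
gripper_force: 0.0
clock: 47.35
tool_pos: [0.4781, -0.1482, 0.3473]
eef_rot: [0.126, -3.138, -0.001]
contact_force: [-0.1, -0.6, -0.5]
gripper_width: 0.0001
gripper_force: 0.0
wrist drawer_handle 0.8 [ 0.609 -0.145  0.062]
side drawer_handle 0.69 [ 0.605 -0.148  0.062]
side roll0 0.71 [0.629 0.363 0.03 ]
side roll0 0.71 [0.532 0.349 0.03 ]
side pack0 0.55 [0.549 0.091 0.011]
top drawer_handle 0.85 [ 0.618 -0.155  0.062]
top roll0 0.85 [0.629 0.362 0.03 ]
top roll0 0.73 [0.532 0.341 0.03 ]
top pack0 0.59 [ 0.62  -0.484  0.011]
```

View pics/top21.png

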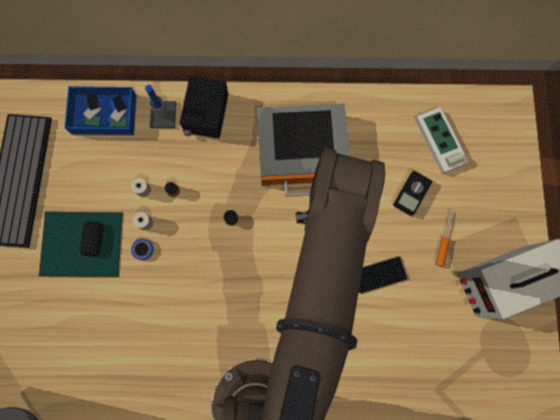

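The top view shows the drawer shut, two spare rolls at (140,187) and (142,221), no packs left on the bench, and the bystanders in place.

```bash
python3 -c "
from bench import *
print(sign_off())"
```

```text
the job is handed in; nothing more can be done
None
```

I handed in the job at about 48 s on the robot clock; the sign-off returned no verdict. Three rolls are in the left compartment, all three packs found are in the right, the drawer is shut against its stop, and two spare rolls are on the bench with the other things in place in the last overhead picture.

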